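# Lock the dispenser's stroke stop with its jam nut

## Robot

A 7-joint arm with a two-finger parallel gripper is mounted at the origin on a cart in front of the work surface, level with it; the furniture and walls round the work are solid. World frame = base frame: x ahead of the robot, y to its left, z up, the work surface at z = 0. Lengths are in m, angles in rad, forces in N, time in s.
With the tool pointing down it reaches from about 0.4 to 0.875 m from the base axis. Payload 6.5 kg.
Tool frame: the origin (TCP) lies between the finger pads; the fingertips stand 25 mm ahead of it and the grasp point (between the pads) lies 6 mm ahead of it; z points along the fingers, y is the direction in which the jaws open and shut (so a half turn about z gives the same grasp; the last joint's range is limited). The gripper opens to 88 mm and grips with 3 to 60 N. Pads are 18 mm wide; open, the fingers measure 123 mm over their backs; the gripper's body (75 mm by 187 mm) begins 45 mm behind the grasp point.
Start: joints at [-1.173, 0.536, -0.004, 1.538, 0.003, 1.067, -0.071], TCP at [0.291, 0.581, 0.264] pointing down, gripper open.
Joint ranges: [-2.7, 2.7], [-0.37, 2.16], [-1.27, 1.26], [0.24, 2.4], [-1.31, 4.45], [0.19, 1.91], [-2.76, 2.76]. Speed limits (rad/s): [2.39, 2.39, 3.14, 3.14, 3.14, 3.14, 3.14].

## Interface

Orientations are given as a 3x3 rotation matrix whose columns are the frame's x, y, z axes.
In Python, from bench import manip, viewer, ticket, models gives the robot as it stands.
- The arm moves only by the shell command python3 -m jog 'ROWS' [OPENING] [FORCE]. ROWS is text: rows parted by semicolons, each of 4 numbers parted by spaces: the shift along the tool's x, y, z in units of 25 mm (1.0 is 25 mm), then the turn about the tool's z in rad. In form: x y z turn; .... A call has 1 to 5 rows; each row shifts and turns the commanded pose from where the row before left it, along the tool's axes as they then stand; what a row does not reach is not made up. A row lasts 1/10 s, in which the tool goes at most 50 mm and 8.59 degrees, less where a joint would pass 70% of its speed; a pose out of reach is approached as far as the arm can. A call is refused whole if a number of a shift passes 1 or a number of a turn 0.15, either way. A call with a gripper value outside its range is refused whole. OPENING is the finger opening in mm, from 0 to 88.1, set as the call begins (- or left out, the last holds). The fingers move at their own pace and stop on an object; FORCE is the grip in N (left out, the last holds). Time passes only in rows, so rows that do not move let the fingers close. It gives the time, the measured TCP pose, the force and the opening at its end, in the units of the state.
- manip.state(): the state, without advancing time (a new reading comes with each control period).
- viewer.snapshot(name): name is "scene" or "top"; returns a dict with "img" (420x560x3 uint8, red, green, blue), "fx", "fy", "cx", "cy" (pixels), "cam_to_world" (4x4, takes a point from camera to world coordinates). Camera axes: x right, y down, z forward; pixel columns grow to the right and rows downward; lengths in m; the calibration is good to about 2 mm. A picture is of the moment at which its call begins. There is no depth.
- ticket.finish_job(): hands the job in, once; it reports no verdict.
Trained networks look in a picture, given as the dict that the camera call returned (one of the last four; its "shot" number tells which), for a name from the list of things; names that differ only in an ending like _2 or _b are one class to them, and where a whole thing is asked for, a point or a joint stands for the part that bears it (a point fixed in the world has none). Each returns a list of dicts, best first, with "confidence" (0 to 1); they miss things now and then, are a little off and sometimes report something else, mostly with a low value. They report only what shows in the picture. A call takes as long as a camera call.
- models.recognise(thing, picture): "bbox" ([left, top, right, bottom] as shares, 0 to 1, of the picture: columns of its width, rows of its height, round what is visible of it).
- models.masks_of(thing, picture): "mask" (420x560 bool, what is visible of it) and "bbox" ([left, top, right, bottom] as shares, 0 to 1, of the picture: columns of its width, rows of its height, round what is visible of it).
- models.spot_point(thing, picture): "location" ([column, row] as shares, 0 to 1, of the picture: columns of its width, rows of its height: a listed point, or the origin of a listed thing).
The state is a dict: "time_s": time; "joints": joint angles; "qvel": joint speeds; "tau": joint torques, N m; "ee_pos": TCP position; "tool_rot": TCP orientation; "contact_force": force on the tool from outside, world axes, zero at the start; "moment": the same for the moment, N m; "grip_width": finger opening in m.
Only numpy, scipy, OpenCV 4.12 (cv2) and the standard library are available. Lean on these libraries where they do the work, as an engineer would, in place of code of your own. Each camera call takes 0.05 s, during which the arm holds its last target.

## Task

The stroke of the bench dispenser has been set with the lower of the two big nuts on its spindle: lock that setting with the upper one. Lay the open-ended spanner flat on the sloping plate with its jaw over the lower nut and its handle just up-slope of the lower right stand-off post, so that the post will hold it, let go of it, and then screw the upper nut clockwise until it is firmly tight on the spring washer; the lower nut must not turn by more than the play between spanner and post. Finally take the spanner off and lay it flat on the worktop, leaving the cups, forceps and stapler where they are.

Things in the scene. Friction and masses are not known exactly. Their poses are not given: they have to be found in the camera images.
- dispenser: white bench dispenser, a wedge 270 mm wide (y), fixed; origin under it on the worktop, z up, its sloping front faces its -x. The steel front plate slopes at 27 deg from level (rising towards +x of the dispenser)
- rest_post (a point): top centre of the lower right one of four stand-off posts on the plate (fixed, 12 mm diameter, 30 mm high from the plate). Frame: z out of the plate (square to it), x up the slope, y to the left along the plate. The plate's surface is z = -30 mm here; spindle axis at x = +62 mm, y = +148 mm
- stop_nut_mid (a point): centre of the lower nut (stop nut): bright hexagon, 50 mm across flats, 57.7 mm across corners, 22 mm high, its underside 4 mm above the plate on a brass bush of 48 mm diameter (so a spanner lies on the plate itself), so this point is 15 mm above the plate. z points outwards along the spindle, x through a corner: at the start a spanner on the flats has its handle along +x of this frame, 0.03 to 0.13 rad short of touching the rest post
- stop_nut (a joint): turn of the stop nut on the spindle (rad), positive clockwise seen from outside, which brings the handle down to the post; starts within 0.05 of 0. It turns at 0.20 N m, so the jam nut drags it along unless a braced spanner holds it; the job is spoilt beyond 0.35 either way
- jam_nut_mid (a point): centre of the upper nut (jam nut): dark hexagon, 50 mm across flats, 22 mm high, about 41 mm above the plate; below it a 3 mm brass spring washer lies on the stop nut, 0.4 to 0.9 mm of gap closes as it is screwed down. z outwards along the spindle, x through a corner; flats face 30, 90, 150.. deg from x. The spindle, 32 mm diameter, stands out about 19 mm past the nut's top
- jam_nut (a joint): turn of the jam nut relative to the washer (rad), positive clockwise = screwing down: negative while there is a gap (0.12 N m of thread friction, 0.95 mm of travel per rad), 0 where it meets the washer, a firm stop; starts between -0.95 and -0.45
- lock_washer (a joint): how far the jam nut has wound up the spring washer against the stop nut (rad, clockwise positive): 0 while loose; once the nut meets it, it yields from 0.25 N m and by a further 1 N m per rad. The nut is tight at 0.15 and more, and then stays tight when let go (it springs back to about 0.25 if wound further)
- spanner_grip (a point): loose steel open-ended spanner, 14 mm thick, 200 mm long, 0.3 kg; this point is on its handle near its centre of mass, half-way up the thickness. Handle 26 mm wide, x along it away from the jaw to its end 96 mm from here, z up as it lies flat; the neck widens from 8 mm and the head begins 30 mm from here towards -x, 93 mm wide
- spanner_jaw (a point): centre of the spanner's jaw, 80 mm from spanner_grip along -x, half-way up the thickness; jaw 52 mm wide, open towards -x, its flared tips at x = -24 mm, its flat bottom at x = +31 mm. Frame as for spanner_grip. On the nut this point lies on the spindle axis, 7 mm above the plate
- cup_spout: specimen cup, 52 mm wide, 64 mm high, standing under the dispenser's spout at its left; leave alone
- cup_red: specimen cup with red cap, 52 mm wide, 64 mm high, on the right; leave alone
- cup_white: specimen cup with white cap, 52 mm wide, 64 mm high, right of the dispenser; leave alone
- forceps: steel forceps 122 mm long lying in front of the dispenser; leave alone
- stapler: small stapler 125 mm long on the left; leave alone

How it is judged:
By the outcome, as a careful person would: the job done as asked, in the order asked, and still so for the second after the job is handed in, with the robot touching nothing.
It also fails if it takes over 64 s, if anything falls off the work surface, if the arm or the gripper's body presses on something with over 40 N, if the wrist force passes 120 N, or if a joint passes its speed limit or range.

## Working session

There is one attempt and no reset: what is moved stays moved. The work goes in short steps, Python scripts to look and compute and a shell command to move; the robot and the scene stay as the last step left them, time stands still between calls to the robot, and variables do not carry over. Pictures are saved under pics/ and viewed, and the job is handed in when it is done.

```bash
ls; mkdir -p pics; python3 - <<'E'
from bench import manip, viewer, models
import cv2, json, numpy as np
s=manip.state(); print({k:np.round(v,4).tolist() for k,v in s.items()})
for n in ("scene","top"):
    p=viewer.snapshot(n); cv2.imwrite(f"pics/{n}0.png",p["img"][:,:,::-1]); print(n,p["fx"],p["cx"],p["cy"],np.round(p["cam_to_world"],3).tolist())
    for t in ["dispenser","rest_post","stop_nut_mid","jam_nut_mid","spanner_grip","spanner_jaw","cup_red","cup_white","forceps","stapler","cup_spout"]:
        for r in models.spot_point(t,p)[:2]: print(t,np.round(np.array(r["location"])*[560,420],1),round(r["confidence"],2))
E
```

```text
pics
{'time_s': 0.0, 'joints': [-1.1732, 0.5372, -0.0044, 1.5388, 0.0026, 1.0673, -0.0712], 'qvel': [0.0017, 0.0006, -0.0003, -0.0007, -0.0016, -0.0008, 0.0042], 'tau': [-0.0005, -57.098, 0.9909, -25.1609, -0.0563, 0.0178, 0.0002], 'ee_pos': [0.2905, 0.5808, 0.2629], 'tool_rot': [[-0.8944, 0.4473, -0.0006], [0.4473, 0.8944, -0.0016], [-0.0001, -0.0017, -1.0]], 'contact_force': [0.2255, -0.2806, 0.6291], 'moment': [-0.0367, -0.0097, 0.0105], 'grip_width': 0.088}
scene 416.9032806665894 282.088425906357 208.6708912976486 [[0.716, -0.44, 0.543, -0.283], [-0.698, -0.436, 0.567, -0.917], [-0.013, -0.785, -0.619, 1.059], [0.0, 0.0, 0.0, 1.0]]
dispenser [265.1 209.6] 0.74
dispenser [356.8 305.2] 0.67
rest_post [266.1 207.9] 0.62
stop_nut_mid [249.7 187.1] 0.43
jam_nut_mid [249.9 183.6] 0.41
spanner_grip [276.9 255.2] 0.66
spanner_jaw [294.2 243.6] 0.67
spanner_jaw [217.5 223.8] 0.51
cup_red [357.  306.7] 0.72
cup_red [252.3 182.4] 0.59
cup_white [327.4 225.3] 0.69
forceps [186.  188.3] 0.43
forceps [219.1 221.4] 0.4
stapler [184.4 187.6] 0.62
cup_spout [278.7 252.1] 0.37
top 426.87425371263265 285.65303039154566 206.1195027062248 [[-0.009, -0.981, 0.192, 0.275], [-1.0, 0.013, 0.02, -0.036], [-0.022, -0.192, -0.981, 1.472], [0.0, 0.0, 0.0, 1.0]]
dispenser [251.3 201.7] 0.87
rest_post [286.  212.8] 0.86
stop_nut_mid [233.2 201. ] 0.64
jam_nut_mid [235.2 199.3] 0.66
spanner_grip [322.2 242.5] 0.82
spanner_jaw [328.  217.8] 0.81
cup_red [420.  231.5] 0.68
cup_white [323.3 167.6] 0.7
forceps [321.3 245.9] 0.55
forceps [236.3 250.9] 0.47
stapler [153.6 242.1] 0.76
cup_spout [201.4 171.4] 0.54
cup_spout [287.7 212.1] 0.48
```

```bash
python3 - <<'E'
import cv2
a=cv2.imread("pics/top0.png")[130:290,120:460]; cv2.imwrite("pics/top0c.png",cv2.resize(a,None,fx=2.35,fy=2.35,interpolation=3))
a=cv2.imread("pics/scene0.png")[120:340,140:420]; cv2.imwrite("pics/scene0c.png",cv2.resize(a,None,fx=2.7,fy=2.7,interpolation=3))
E
```

```text
(no output)
```

View pics/top0c.png

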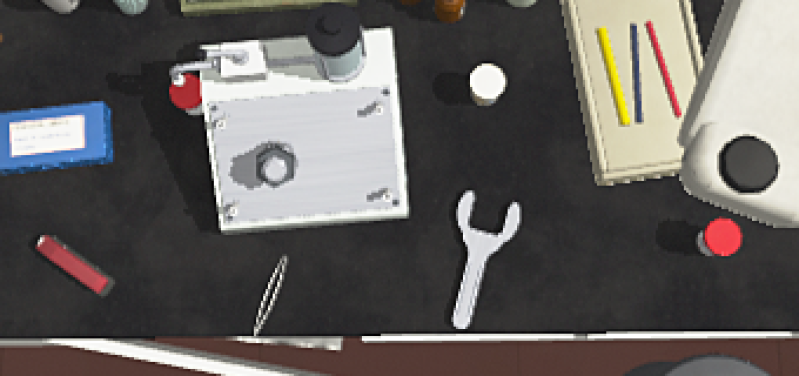

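View pics/scene0c.png

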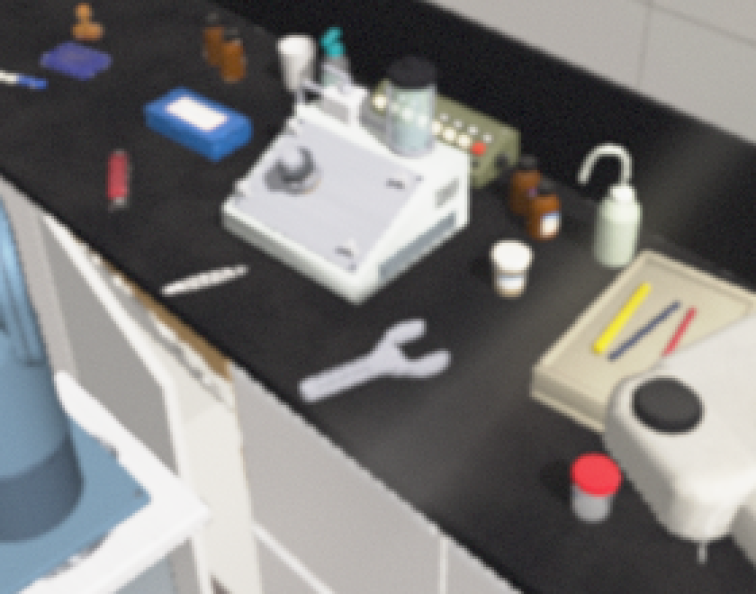

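View pics/scene0.png

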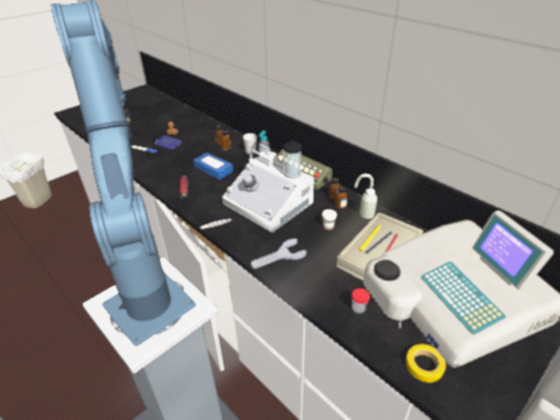

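```bash
cat > h.py <<'E'
import numpy as np, cv2
def proj(p,X):
    T=np.array(p["cam_to_world"]);Xc=(np.atleast_2d(X)-T[:3,3])@T[:3,:3]
    return np.c_[p["fx"]*Xc[:,0]/Xc[:,2]+p["cx"],p["fy"]*Xc[:,1]/Xc[:,2]+p["cy"]]
def ray(p,uv):
    T=np.array(p["cam_to_world"]);d=np.array([(uv[0]-p["cx"])/p["fx"],(uv[1]-p["cy"])/p["fy"],1]);d=T[:3,:3]@d
    return T[:3,3],d/np.linalg.norm(d)
def onplane(p,uv,z):
    o,d=ray(p,uv);return o+d*(z-o[2])/d[2]
def tri(ps,uvs):
    A=np.zeros((3,3));b=np.zeros(3);R=[]
    for p,uv in zip(ps,uvs):
        o,d=ray(p,uv);P=np.eye(3)-np.outer(d,d);A+=P;b+=P@o;R.append((o,d))
    X=np.linalg.solve(A,b);return X,[np.linalg.norm(np.cross(X-o,d)) for o,d in R]
E
python3 - <<'E'
from h import *
from bench import viewer, models
import pickle
ps={n:viewer.snapshot(n) for n in("scene","top")}
pickle.dump({n:{k:v for k,v in p.items()} for n,p in ps.items()},open("p0.pkl","wb"))
loc={}
for t in ["rest_post","stop_nut_mid","jam_nut_mid","spanner_grip","spanner_jaw"]:
    uv=[np.array(models.spot_point(t,ps[n])[0]["location"])*[560,420] for n in("scene","top")]
    print(t,np.round(uv,1).tolist(),[np.round(v,4) for v in tri([ps["scene"],ps["top"]],uv)])
    if "spanner" in t: print([onplane(ps[n],u,.007).round(4) for n,u in zip(("scene","top"),uv)])
for n,(x,y,w,h) in dict(top=(205,165,100,75),scene=(215,155,100,75)).items():
    a=cv2.resize(ps[n]["img"][y:y+h,x:x+w,::-1],None,fx=8,fy=8,interpolation=cv2.INTER_CUBIC);cv2.imwrite(f"pics/{n}z.png",a)
E
```

```text
rest_post [[268.3, 209.0], [286.1, 214.8]] [array([ 0.5144, -0.0094,  0.1068]), array([0.0001, 0.0001])]
stop_nut_mid [[277.1, 256.3], [235.1, 197.7]] [array([ 0.7192,  0.2177, -0.447 ]), array([0.0307, 0.0307])]
jam_nut_mid [[247.0, 183.9], [237.1, 253.5]] [array([0.43  , 0.0968, 0.2053]), array([0.0611, 0.0611])]
spanner_grip [[277.9, 252.2], [322.9, 240.6]] [array([ 0.4399, -0.1332,  0.0215]), array([0.0016, 0.0016])]
[array([ 0.4515, -0.123 ,  0.007 ]), array([ 0.4402, -0.1332,  0.007 ])]
spanner_jaw [[290.5, 244.7], [328.3, 219.3]] [array([ 0.5036, -0.1472,  0.0282]), array([0.0086, 0.0086])]
[array([ 0.5116, -0.1275,  0.007 ]), array([ 0.5143, -0.1539,  0.007 ])]
```

View pics/topz.png

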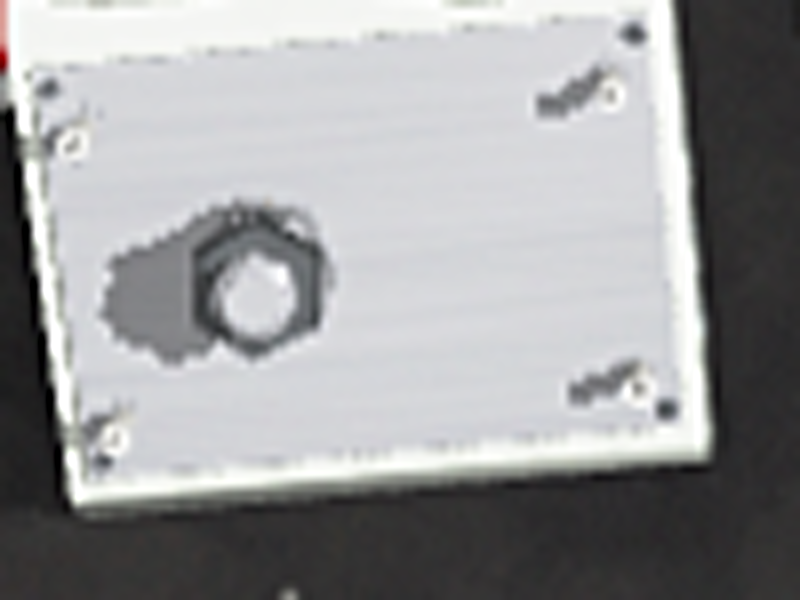

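View pics/scenez.png

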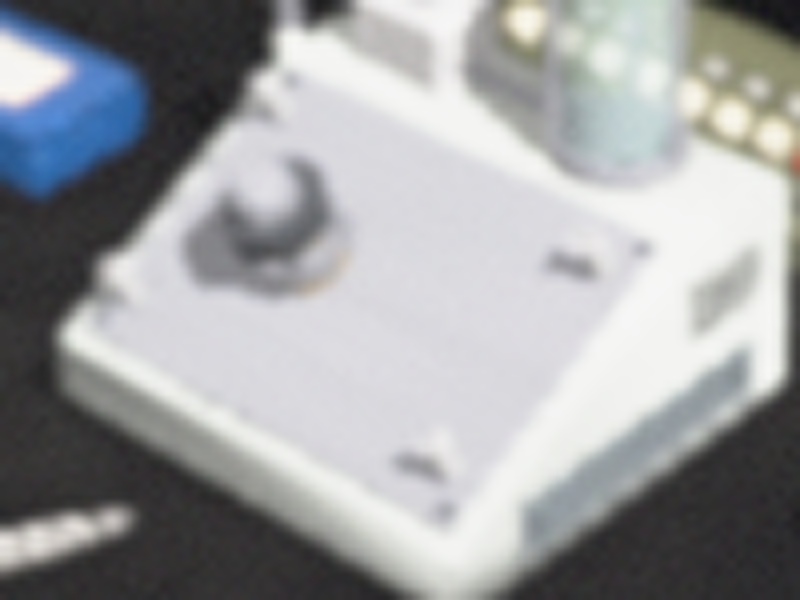

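```bash
cat > fit.py <<'E'
from h import *
import pickle
from scipy.optimize import least_squares
ps=pickle.load(open("p0.pkl","rb"))
c,s=np.cos(np.radians(27)),np.sin(np.radians(27))
def frame(yaw):
    R=np.array([[np.cos(yaw),-np.sin(yaw),0],[np.sin(yaw),np.cos(yaw),0],[0,0,1]])
    return R@np.array([[c,0,-s],[0,1,0],[s,0,c]])   # cols: upslope, left, normal
Z=lambda n,l:np.array(l,float)/8+dict(top=(205,165),scene=(215,155))[n]
obs=dict(top=Z("top",[(637,385),(112,435),(608,92),(72,142),(258,287)]),
 scene=Z("scene",[(441,436),(118,268),(585,243),(268,88),(265,185)]))
if __name__=="__main__":
    def pts(q):
        P=q[:3];F=frame(q[3]);w,h=q[4:6]
        L=np.array([[0,0,0],[0,w,0],[h,0,0],[h,w,0],[.062,.148,.041]])
        return P+L@F.T
    def f(q):
        return np.concatenate([((proj(ps[n],pts(q))-obs[n])).ravel() for n in obs])
    r=least_squares(f,[.51,-.01,.1,.07,.2,.13],loss="soft_l1")
    print(r.x.round(4)); print(f(r.x).reshape(2,-1,2).round(1).tolist())
    np.save("disp.npy",r.x)
    F=frame(r.x[3]);P=r.x[:3]; print("spindle on plate",P+F@[.062,.148,-.03],"stop mid",P+F@[.062,.148,-.015],"jam mid",P+F@[.062,.148,.011],"normal",F[:,2])
E
python3 fit.py; python3 - <<'E'
from h import *;import pickle
ps=pickle.load(open("p0.pkl","rb"))
for n,(x,y,w,h) in dict(top=(300,200,60,75),scene=(245,230,80,60)).items():
    a=cv2.resize(ps[n]["img"][y:y+h,x:x+w,::-1],None,fx=8,fy=8,interpolation=cv2.INTER_CUBIC);cv2.imwrite(f"pics/{n}s.png",a)
E
```

```text
[ 0.5253 -0.0052  0.0915  0.0811  0.2172  0.121 ]
[[[0.2, -0.8], [0.1, -0.9], [0.5, -0.1], [0.1, -0.1], [-0.6, 0.8]], [[-0.3, 0.9], [-0.0, 0.1], [0.4, 0.2], [-0.6, -0.2], [-0.7, -0.6]]]
spindle on plate [0.58195846 0.14791626 0.09295045] stop mid [0.57517097 0.14736474 0.10631555] jam mid [0.56340599 0.14640877 0.12948172] normal [-0.45249915 -0.03676806  0.89100652]
```

View pics/tops.png

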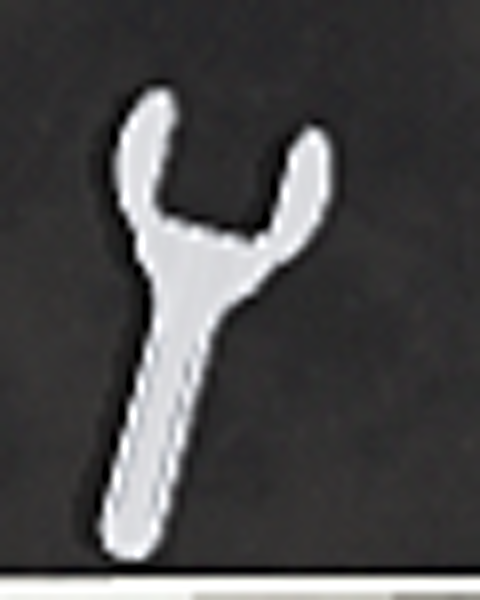

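View pics/scenes.png

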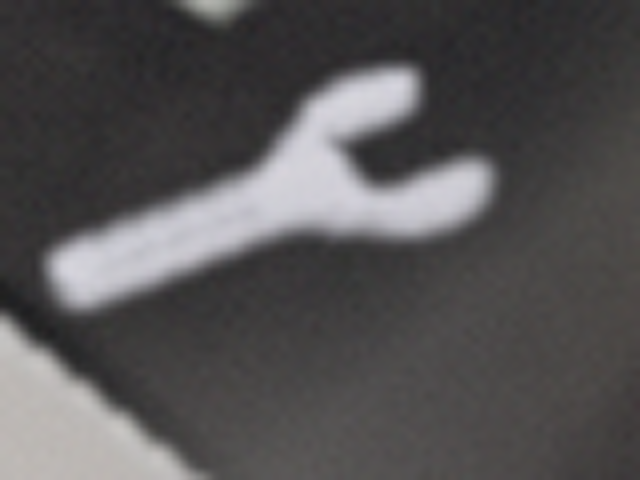

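```bash
python3 - <<'E'
from h import *;import pickle
ps=pickle.load(open("p0.pkl","rb"))
T=lambda n,u,z=.014:onplane(ps[n],np.array(u)/8+dict(top=(300,200),scene=(245,230))[n],z)
for n,e,b,t in (("top",(130,558),(207,230),(238,107)),("scene",(55,280),(348,168),(455,115))):
    E,B,Q=T(n,e),T(n,b),T(n,t); print(n,E,B,Q,np.linalg.norm(E-B),np.linalg.norm(E-Q))
    d=(E-Q)/np.linalg.norm(E-Q); print("ang",np.degrees(np.arctan2(d[1],d[0])),"grip from E",E-.096*d,"from B",B+.049*d, "fromQ", Q+.104*d)
E
```

```text
top [ 0.34098554 -0.10779255  0.014     ] [ 0.48024351 -0.14401446  0.014     ] [ 0.53376023 -0.15885538  0.014     ] 0.14389165847101174 0.19942290264384907
ang 165.1640097358757 grip from E [ 0.43378516 -0.13237364  0.014     ] from B [ 0.43287703 -0.13146787  0.014     ] fromQ [ 0.4332273  -0.13222587  0.014     ]
scene [ 0.33930371 -0.11010457  0.014     ] [ 0.47783838 -0.15078186  0.014     ] [ 0.53675774 -0.16086192  0.014     ] 0.14438316222769063 0.20387349896706033
ang 165.58372936352143 grip from E [ 0.43228091 -0.1340052   0.014     ] from B [ 0.43038127 -0.13858258  0.014     ] fromQ [ 0.43603244 -0.13496957  0.014     ]
```

```bash
cat > plan.py <<'E'
# usage: plan.py x y z yawY_deg [nrows] : prints rows from the measured pose to the target (tool y axis world angle)
import sys, numpy as np
from bench import manip
def plan(x,y,z,ang,n=None):
    s=manip.state();p=np.array(s["ee_pos"]);R=np.array(s["tool_rot"])
    a=np.arctan2(R[1,1],R[0,1]);da=(np.radians(ang)-a+np.pi)%(2*np.pi)-np.pi
    t=-da;d=np.array([x,y,z])-p
    print("t",round(s["time_s"],2),"pos",p.round(4),"yawY",round(np.degrees(a),1),"F",np.round(s["contact_force"],1),"M",np.round(s["moment"],2),"w",round(s["grip_width"]*1e3,1),"q7",round(s["joints"][6],2),"d",d.round(4),"turn",round(t,3))
    if n is None: n=max(1,int(np.ceil(max(np.abs(d).max()/.025*1.0,np.linalg.norm(d)/.034,abs(t)/.148))))
    rows=[]
    for i in range(n):
        b=a+da*i/n
        ty=np.array([np.cos(b),np.sin(b),0]);tx=np.array([-np.sin(b),np.cos(b),0])
        tx=np.cross(ty,[0,0,-1]);r=d/n/.025
        rows.append("%.2f %.2f %.2f %.3f"%(r@tx,r@ty,-r[2],t/n))
    for i in range(0,n,5): print("; ".join(rows[i:i+5]))
if __name__=="__main__":
    v=[float(q) for q in sys.argv[1:5]];plan(*v,n=int(sys.argv[5]) if len(sys.argv)>5 else None)
E
python3 plan.py 0.45 -0.12 0.17 -104.8 26
```

```text
t 1.8 pos [0.2908 0.5813 0.2637] yawY 63.4 F [ 0.3  0.2 -0.5] M [0.   0.01 0.  ] w 88.1 q7 -0.07 d [ 0.1592 -0.7013 -0.0937] turn 2.936
-0.70 -0.86 0.14 0.113; -0.79 -0.77 0.14 0.113; -0.88 -0.68 0.14 0.113; -0.95 -0.57 0.14 0.113; -1.00 -0.46 0.14 0.113
-1.05 -0.35 0.14 0.113; -1.08 -0.23 0.14 0.113; -1.10 -0.10 0.14 0.113; -1.11 0.02 0.14 0.113; -1.10 0.15 0.14 0.113
-1.07 0.27 0.14 0.113; -1.04 0.39 0.14 0.113; -0.99 0.50 0.14 0.113; -0.92 0.61 0.14 0.113; -0.85 0.71 0.14 0.113
-0.76 0.80 0.14 0.113; -0.67 0.88 0.14 0.113; -0.56 0.95 0.14 0.113; -0.45 1.01 0.14 0.113; -0.34 1.05 0.14 0.113
-0.22 1.09 0.14 0.113; -0.09 1.10 0.14 0.113; 0.03 1.11 0.14 0.113; 0.16 1.10 0.14 0.113; 0.28 1.07 0.14 0.113
0.40 1.03 0.14 0.113
```

```bash
python3 -m jog '-0.7 -0.85 0.1 0.12; -0.8 -0.77 0.1 0.12; -0.88 -0.68 0.1 0.12; -0.95 -0.55 0.1 0.12; -1 -0.45 0.1 0.12'; python3 plan.py 0.45 -0.12 0.17 -104.8 24
```

```text
time_s: 2.3
ee_pos: [0.3206, 0.4455, 0.2513]
tool_rot: [[-0.481, 0.877, 0.0], [0.877, 0.481, 0.0], [0.0, 0.0, -1.0]]
contact_force: [-0.0, 0.8, -0.4]
grip_width: 0.088
t 2.3 pos [0.3206 0.4455 0.2513] yawY 28.8 F [-0.   0.8 -0.4] M [-0.01 -0.02 -0.01] w 88.0 q7 -0.47 d [ 0.1294 -0.5655 -0.0813] turn 2.331
-0.93 -0.26 0.14 0.097; -0.95 -0.17 0.14 0.097; -0.96 -0.08 0.14 0.097; -0.97 0.01 0.14 0.097; -0.96 0.11 0.14 0.097
-0.95 0.20 0.14 0.097; -0.92 0.29 0.14 0.097; -0.89 0.38 0.14 0.097; -0.85 0.46 0.14 0.097; -0.80 0.54 0.14 0.097
-0.74 0.62 0.14 0.097; -0.68 0.69 0.14 0.097; -0.61 0.75 0.14 0.097; -0.53 0.81 0.14 0.097; -0.45 0.85 0.14 0.097
-0.37 0.89 0.14 0.097; -0.28 0.93 0.14 0.097; -0.19 0.95 0.14 0.097; -0.10 0.96 0.14 0.097; -0.00 0.97 0.14 0.097
0.09 0.96 0.14 0.097; 0.18 0.95 0.14 0.097; 0.28 0.93 0.14 0.097; 0.36 0.90 0.14 0.097
```

```bash
python3 -m jog '-0.93 -0.26 0.1 0.1; -0.95 -0.17 0.1 0.1; -0.96 -0.08 0.1 0.1; -0.97 0.01 0.1 0.1; -0.96 0.11 0.1 0.1' >/dev/null; python3 -m jog '-0.95 0.2 0.1 0.1; -0.92 0.29 0.1 0.1; -0.89 0.38 0.1 0.1; -0.85 0.46 0.1 0.1; -0.8 0.54 0.1 0.1' >/dev/null;  python3 -m jog '-0.74 0.62 0.1 0.1; -0.68 0.69 0.1 0.1; -0.61 0.75 0.1 0.1; -0.53 0.81 0.1 0.1; -0.45 0.85 0.1 0.1' > /dev/null; python3 plan.py 0.43 -0.131 0.09 -104.8
```

```text
t 3.8 pos [0.3964 0.0914 0.2139] yawY -57.1 F [ 0.2 -0.4 -1.1] M [-0.06  0.12 -0.01] w 88.1 q7 -1.14 d [ 0.0336 -0.2224 -0.1239] turn 0.832
-0.41 0.91 0.55 0.092; -0.33 0.95 0.55 0.092; -0.24 0.97 0.55 0.092; -0.15 0.99 0.55 0.092; -0.05 1.00 0.55 0.092
0.04 1.00 0.55 0.092; 0.13 0.99 0.55 0.092; 0.22 0.97 0.55 0.092; 0.31 0.95 0.55 0.092
```

```bash
python3 -m jog '-0.41 0.91 0.55 0.092; -0.33 0.95 0.55 0.092; -0.24 0.97 0.55 0.092; -0.15 0.99 0.55 0.092; -0.05 1 0.55 0.092' >/dev/null; python3 -m jog '0.04 1 0.55 0.092; 0.13 0.99 0.55 0.092; 0.22 0.97 0.55 0.092; 0.31 0.95 0.55 0.092; 0 0 0 0' 50 >/dev/null; python3 plan.py 0.43 -0.131 0.09 -104.8
python3 - <<'E'
from h import *
from bench import viewer
for n,(x,y,w,h) in dict(top=(270,160,110,85),scene=(225,170,110,85)).items():
    p=viewer.snapshot(n);a=cv2.resize(p["img"][y:y+h,x:x+w,::-1],None,fx=7,fy=7,interpolation=cv2.INTER_CUBIC);cv2.imwrite(f"pics/{n}1.png",a)
E
```

```text
t 4.8 pos [ 0.4307 -0.1332  0.0892] yawY -104.7 F [ 0.1  0.9 -0.3] M [0.08 0.14 0.01] w 51.4 q7 -1.03 d [-0.0007  0.0022  0.0008] turn 0.002
-0.05 -0.08 -0.03 0.002
```

View pics/scene1.png

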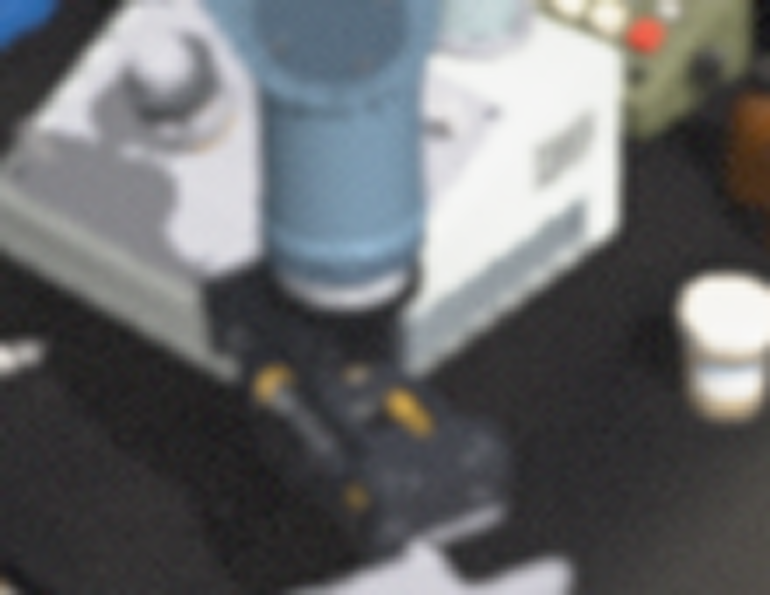

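View pics/top1.png

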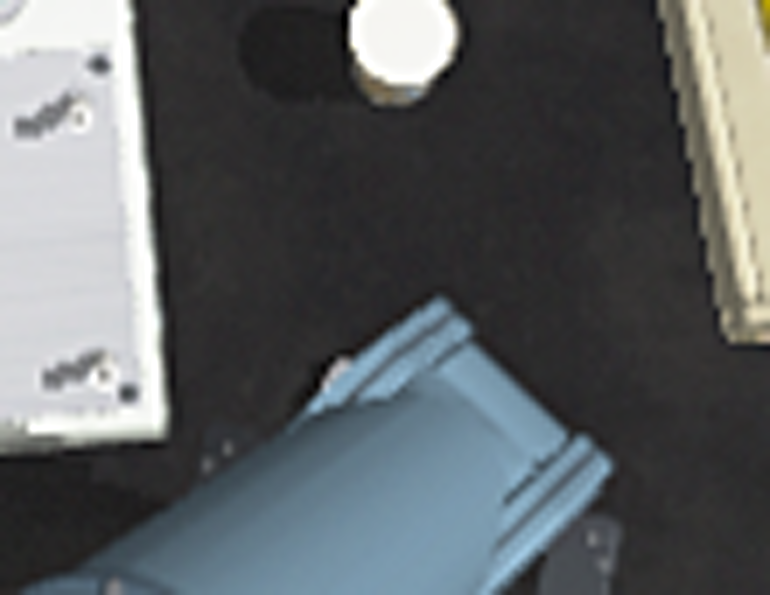

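```bash
python3 plan.py 0.427 -0.1312 0.031 -104.8 3; python3 -m jog '-0.05 -0.05 0.8 0; 0 0 0.8 0; 0 0 0.7 0; 0 0 0 0' 50; python3 plan.py 0.427 -0.1312 0.031 -104.8 1
```

```text
t 4.9 pos [ 0.4307 -0.1302  0.0899] yawY -104.3 F [-0.4 -0.1  0.5] M [ 0.05  0.16 -0.05] w 49.8 q7 -1.03 d [-0.0037 -0.001  -0.0589] turn 0.008
-0.04 0.03 0.79 0.003; -0.04 0.03 0.79 0.003; -0.04 0.03 0.79 0.003
time_s: 5.3
ee_pos: [0.4293, -0.1269, 0.0317]
tool_rot: [[0.97, -0.245, -0.002], [-0.245, -0.97, 0.002], [-0.002, -0.001, -1.0]]
contact_force: [-0.7, -1.0, -0.6]
grip_width: 0.05
t 5.3 pos [ 0.4293 -0.1269  0.0317] yawY -104.2 F [-0.7 -1.  -0.6] M [ 0.04  0.21 -0.03] w 50.0 q7 -0.93 d [-0.0023 -0.0043 -0.0007] turn 0.011
-0.05 0.19 0.03 0.011
```

```bash
python3 -m jog '-0.05 0.12 0.03 0.01; 0 0 0 0' 44 >/dev/null; python3 -m jog '0 0 0 0; 0 0 0 0; 0 0 0 0;0 0 0 0' 20 30;  python3 plan.py 0.427 -0.1312 0.1 -104.8 2
```

```text
time_s: 5.9
ee_pos: [0.4285, -0.1306, 0.0322]
tool_rot: [[0.966, -0.257, 0.001], [-0.257, -0.966, 0.001], [0.001, -0.001, -1.0]]
contact_force: [0.4, 2.3, 7.1]
grip_width: 0.0254
t 5.9 pos [ 0.4285 -0.1306  0.0322] yawY -104.9 F [0.4 2.3 7.1] M [0.57 0.16 0.09] w 25.4 q7 -0.93 d [-0.0015 -0.0006  0.0678] turn -0.001
-0.03 0.02 -1.36 -0.001; -0.03 0.02 -1.36 -0.001
```

```bash
python3 -m jog '0 0 -1 0; 0 0 -1 0; 0 0 -1 0; 0 0 -1 0; 0 0 -1 0' >/dev/null; cat > geo.py <<'E'
import numpy as np
from fit import frame
q=np.load("disp.npy");P=q[:3];F=frame(q[3]);u,v,n=F.T
S=P+F@[.062,.148,-.03]   # spindle on plate surface
def hdir(al): al=np.radians(al);return -np.sin(al)*u-np.cos(al)*v
def pose(d,up,al,e=.0047,lift=0.):
    h=hdir(al);G=S+.007*n+(d+.08+e)*h+up*u+lift*n
    yaw=np.degrees(np.arctan2(h[1],h[0]))
    return G,yaw+90
if __name__=="__main__":
    print("S",S,"u",u,"v",v,"n",n)
    for d,up in ((.058,.015),(.058,0),(.04,0),(0,0)):
        G,y=pose(d,up,11.3);h=hdir(11.3)
        # level spanner: find z raise so that lowest corner touches
        hh=np.array([h[0],h[1],0]);hh/=np.linalg.norm(hh);l=np.cross([0,0,1],hh)
        pts=[G+(a-.0047)*hh+b*l+[0,0,-.007] for a,b in ((-.08,.0465),(-.08,-.0465),(-.06,.0465),(-.06,-.0465),(-.1,.04),(-.1,-.04),(.096,.013),(.096,-.013))]
        hs=[(p-S)@n for p in pts]
        print(d,up,"flat G",G.round(4),"yawY",round(y,1),"level contact raise",round(-min(hs)/n[2],4),np.round(hs,3))
E
python3 geo.py; python3 plan.py 0.45 -0.1 0.25 -90
```

```text
S [0.58195846 0.14791626 0.09295045] u [0.88807959 0.07216138 0.4539905 ] v [-0.08098861  0.99671503  0.        ] n [-0.45249915 -0.03676806  0.89100652]
0.058 0.015 flat G [0.5786 0.0072 0.0933] yawY -5.4 level contact raise 0.03 [-0.027  0.015 -0.025  0.016 -0.025  0.01   0.002  0.014]
0.058 0 flat G [0.5653 0.0062 0.0865] yawY -5.4 level contact raise 0.03 [-0.027  0.015 -0.025  0.016 -0.025  0.01   0.002  0.014]
0.04 0 flat G [0.567  0.024  0.0881] yawY -5.4 level contact raise 0.03 [-0.027  0.015 -0.025  0.016 -0.025  0.01   0.002  0.014]
0 0 flat G [0.5708 0.0637 0.0917] yawY -5.4 level contact raise 0.03 [-0.027  0.015 -0.025  0.016 -0.025  0.01   0.002  0.014]
t 6.4 pos [ 0.4272 -0.131   0.1574] yawY -104.9 F [ 0.9  0.5 -3.7] M [ 0.03  0.17 -0.01] w 25.6 q7 -1.14 d [0.0228 0.031  0.0926] turn -0.26
0.14 -0.36 -0.93 -0.065; 0.16 -0.35 -0.93 -0.065; 0.19 -0.34 -0.93 -0.065; 0.21 -0.32 -0.93 -0.065
```

```bash
python3 -m jog '0.1 -0.35 -1 -0.148; 0.2 -0.3 -1 -0.148; 0.25 -0.3 -1 -0.148; 0.3 -0.25 -0.3 -0.148; 0.3 -0.2 0 -0.148' >/dev/null; python3 -m jog '0 0 0 -0.148; 0 0 0 -0.148; 0 0 0 -0.148; 0 0 0 -0.148; 0 0 0 -0.148' >/dev/null; python3 plan.py 0.5786 0.0072 0.19 -5.4
```

```text
t 7.4 pos [ 0.4553 -0.0941  0.2387] yawY -19.8 F [-0.2 -0.4 -3.3] M [-0.11  0.15  0.07] w 25.8 q7 -0.06 d [ 0.1233  0.1013 -0.0487] turn -0.251
1.10 0.65 0.39 -0.050; 1.06 0.71 0.39 -0.050; 1.03 0.76 0.39 -0.050; 0.99 0.81 0.39 -0.050; 0.94 0.86 0.39 -0.050
```

```bash
python3 -m jog '1 0.65 0.3 -0.05; 1 0.7 0.3 -0.05; 1 0.76 0.3 -0.05; 1 0.8 0.3 -0.05; 0.9 0.8 0.3 -0.05' >/dev/null; python3 -m jog '0.2 0 0.3 0; 0 0 0 0'; python3 plan.py 0.5786 0.0072 0.165 -5.4
python3 - <<'E'
from h import *
from bench import viewer
for n,(x,y,w,h) in dict(top=(205,150,110,85),scene=(205,130,110,85)).items():
    p=viewer.snapshot(n);a=cv2.resize(p["img"][y:y+h,x:x+w,::-1],None,fx=7,fy=7,interpolation=cv2.INTER_CUBIC);cv2.imwrite(f"pics/{n}2.png",a)
E
```

```text
time_s: 8.1
ee_pos: [0.5755, 0.0076, 0.1924]
tool_rot: [[0.1, 0.995, -0.004], [0.995, -0.1, -0.0], [-0.001, -0.004, -1.0]]
contact_force: [-0.4, -0.3, -4.0]
grip_width: 0.0256
t 8.1 pos [0.5755 0.0076 0.1924] yawY -5.7 F [-0.4 -0.3 -4. ] M [-0.1   0.16  0.01] w 25.6 q7 0.02 d [ 0.0031 -0.0004 -0.0274] turn -0.005
-0.00 0.06 0.55 -0.003; -0.00 0.06 0.55 -0.003
```

View pics/scene2.png

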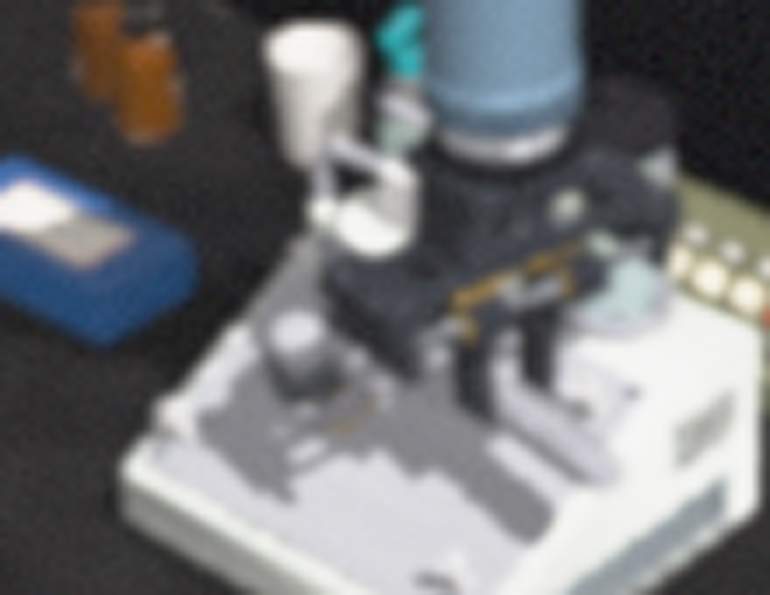

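View pics/top2.png

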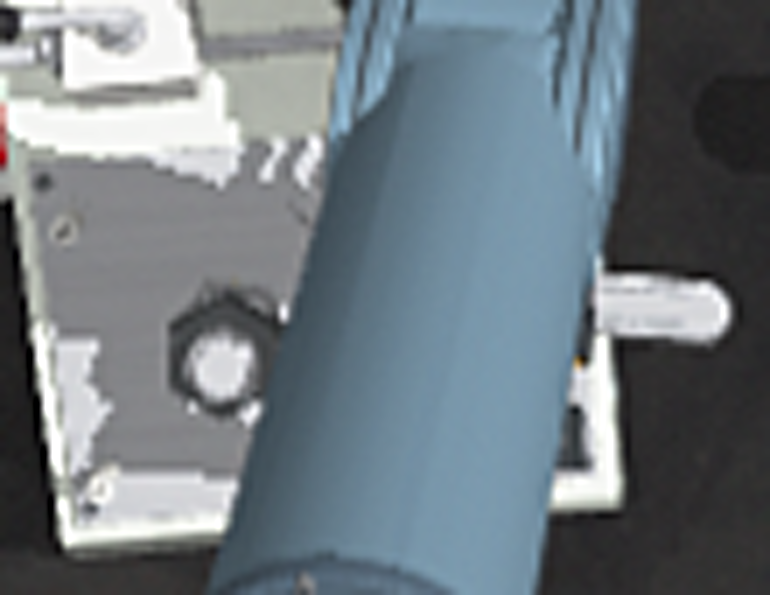

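```bash
python3 - <<'E'
from h import *;import pickle
ps=pickle.load(open("p0.pkl","rb"))
print(tri([ps["scene"],ps["top"]],[(292.6,176.7),(266.8,164)]))
E
```

```text
(array([0.68465383, 0.04556033, 0.13986982]), [np.float64(0.009320994407715132), np.float64(0.00932099440771531)])
```

```bash
python3 -m jog '0.1 0 0.5 0; 0 0 0.5 0; 0 0 0.4 0; 0 0 0 0' >/dev/null; python3 plan.py 0.5746 0.0107 0.148 -5.4;
```

```text
t 8.6 pos [0.5758 0.009  0.1573] yawY -5.8 F [ 0.5  0.3 -3.4] M [-0.13  0.13 -0.08] w 25.4 q7 0.04 d [-0.0012  0.0017 -0.0093] turn -0.007
0.06 -0.05 0.37 -0.007
```

```bash
python3 -m jog '0 0 0.1 0; 0 0 0.1 0; 0 0 0.1 0; 0 0 0.1 0' - 8; python3 plan.py 0.5746 0.0107 0.148 -5.4;
```

```text
time_s: 9.0
ee_pos: [0.5774, 0.0091, 0.1493]
tool_rot: [[0.101, 0.995, 0.001], [0.995, -0.101, -0.0], [-0.0, 0.001, -1.0]]
contact_force: [0.1, -0.8, -2.6]
grip_width: 0.0259
t 9.0 pos [0.5774 0.0091 0.1493] yawY -5.8 F [ 0.1 -0.8 -2.6] M [-0.11  0.19  0.06] w 25.9 q7 0.04 d [-0.0028  0.0016 -0.0013] turn -0.007
0.05 -0.12 0.05 -0.007
```

Continue lowering with a light grip so it rolls in the pads.

```bash
python3 -m jog '0 -0.05 0.12 0; 0 0 0.12 0; 0 0 0.12 0' - 6|grep -E "pos|force|width"; python3 -m jog '0 0 0.12 0; 0 0 0.12 0; 0 0 0.12 0'|grep -E "pos|force|width"; python3 -m jog '0 0 0.12 0; 0 0 0.12 0'|grep -E "pos|force|width";python3 -m jog '0 0 0 0'; python3 - <<'E'
from h import *
from bench import viewer
for n,(x,y,w,h) in dict(scene=(205,130,110,85)).items():
    p=viewer.snapshot(n);a=cv2.resize(p["img"][y:y+h,x:x+w,::-1],None,fx=7,fy=7,interpolation=cv2.INTER_CUBIC);cv2.imwrite(f"pics/{n}3.png",a)
E
```

```text
ee_pos: [0.5762, 0.0096, 0.1401]
contact_force: [0.2, 0.4, -2.2]
grip_width: 0.0258
ee_pos: [0.5759, 0.0101, 0.1312]
contact_force: [-2.2, 2.1, 2.6]
grip_width: 0.0273
ee_pos: [0.5764, 0.01, 0.1295]
contact_force: [-29.1, 3.2, 71.5]
grip_width: 0.0269
time_s: 9.9
ee_pos: [0.5763, 0.01, 0.1298]
tool_rot: [[0.101, 0.995, 0.0], [0.995, -0.101, 0.003], [0.003, 0.0, -1.0]]
contact_force: [-20.8, 2.5, 48.0]
grip_width: 0.0273
```

View pics/scene3.png

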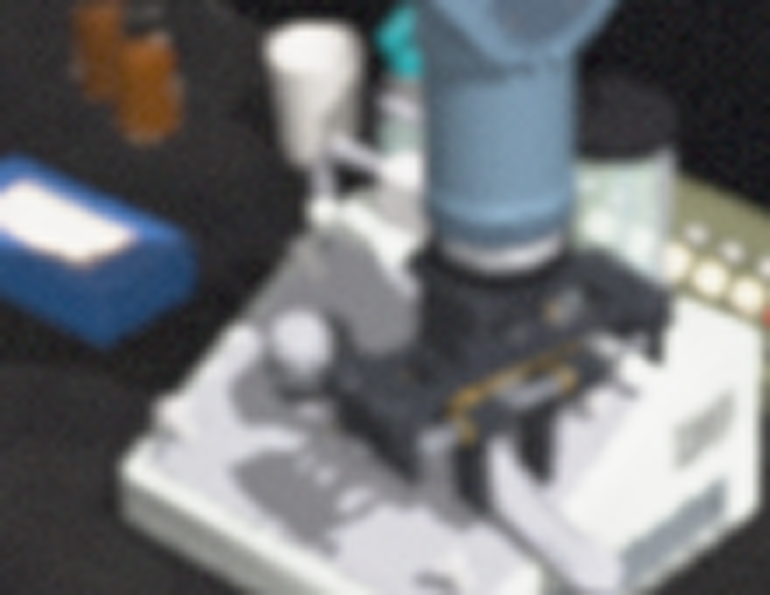

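```bash
python3 -m jog '0 0 -0.12 0; 0 0 -0.06 0'|grep -E "pos|force|width"; python3 -m jog '0.15 -0.1 0 0; 0.15 -0.1 0.04 0; 0.15 -0.1 0.04 0; 0 0 0 0'|grep -E "pos|force|width";python3 - <<'E'
from h import *
from bench import viewer
for n,(x,y,w,h) in dict(scene=(205,130,110,85)).items():
    p=viewer.snapshot(n);a=cv2.resize(p["img"][y:y+h,x:x+w,::-1],None,fx=7,fy=7,interpolation=cv2.INTER_CUBIC);cv2.imwrite(f"pics/{n}4.png",a)
E
```

```text
ee_pos: [0.576, 0.01, 0.1307]
contact_force: [-1.9, 1.4, 1.3]
grip_width: 0.0269
ee_pos: [0.5708, 0.0175, 0.1283]
contact_force: [-0.5, -9.6, 6.2]
grip_width: 0.0276
```

View pics/scene4.png

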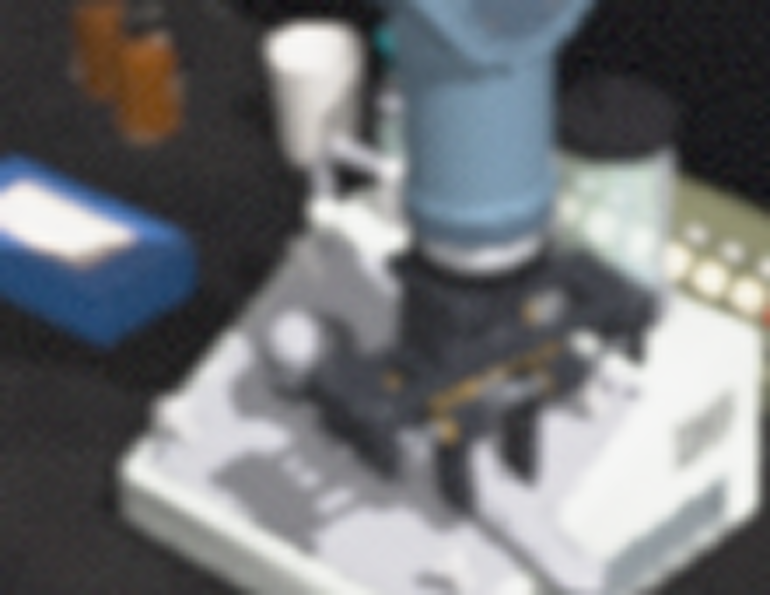

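```bash
python3 -m jog '-0.1 0 -0.04 0' - 5|grep -E "pos|force|width"; python3 -m jog '0 0 0 0; 0 0 0 0;0 0 0 0' 36 5|grep -E "pos|force|width"; python3 -m jog '0 0 -0.8 0; 0 0 -1 0; 0 -0.5 -1 0; -0.5 -1 -1 0; -1 -1 -1 0' 60|grep -E "pos|force|width"; python3 -m jog '-1 -1 -0.5 0; -1 -1 0 0; -1 -0.5 0 0;-1 -0.5 0 0'|grep -E "pos|force|width"; cat > look.py <<'E'
import sys
from h import *
from bench import viewer
import pickle
tag=sys.argv[1];d={}
for n,(x,y,w,h) in dict(top=(195,150,120,90),scene=(205,140,110,85)).items():
    if len(sys.argv)>2 and n!=sys.argv[2]: continue
    p=viewer.snapshot(n);d[n]=p;a=cv2.resize(p["img"][y:y+h,x:x+w,::-1],None,fx=6.6,fy=6.6,interpolation=cv2.INTER_CUBIC);cv2.imwrite(f"pics/{n}{tag}.png",a)
pickle.dump(d,open(f"p{tag}.pkl","wb"))
E
python3 look.py 5
```

```text
ee_pos: [0.5701, 0.0168, 0.1287]
contact_force: [0.9, -3.3, -3.2]
grip_width: 0.0274
ee_pos: [0.567, 0.0179, 0.1283]
contact_force: [-8.8, -4.6, 10.1]
grip_width: 0.0359
ee_pos: [0.5029, -0.0097, 0.249]
contact_force: [1.2, -0.3, 0.8]
grip_width: 0.0599
ee_pos: [0.418, -0.1039, 0.2612]
contact_force: [-0.0, -0.4, -0.3]
grip_width: 0.0599
```

View pics/top5.png

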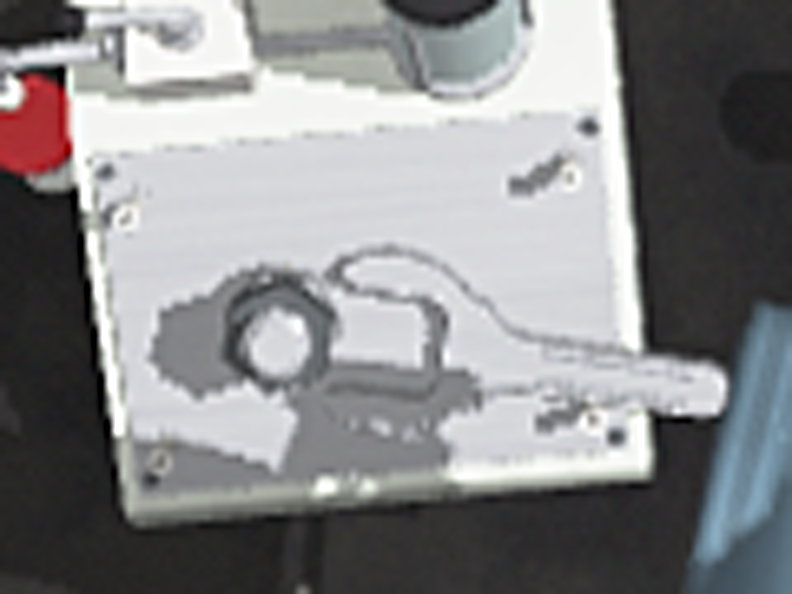

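View pics/scene5.png

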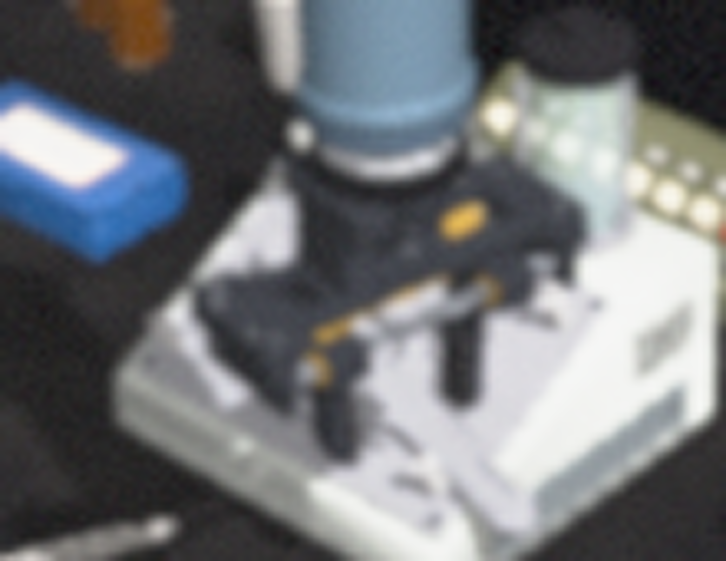

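```bash
cat > span.py <<'E'
import sys,pickle
from h import *
from geo import *
def pl(p,uv,h=.014):
    o,d=ray(p,uv);X=o+d*((S+h*n-o)@n)/(d@n);r=X-S;return np.array([r@u,r@v])*1e3
if __name__=="__main__":
    p=pickle.load(open("p5.pkl","rb"))["top"]
    f=lambda a,b:pl(p,(a/6.6+195,b/6.6+150))
    for nm,a,b in (("end",727,386),("jawbot up",443,305),("jawbot lo",430,392),("tip up",335,272),("tip lo",300,392),("handle up edge",520,336),("handle lo",530,393),("h up2",690,365),("h lo2",680,415)): print(nm,f(a,b).round(1))
    for nm,a,b,h in (("spindle top",277,340,.071),("post top",594,418,.03)): print(nm,pl(p,(a/6.6+195,b/6.6+150),h).round(1))
E
python3 span.py
```

```text
end [ -59.9 -216.2]
jawbot up [ -4.4 -78.4]
jawbot lo [-48.7 -67.2]
tip up [ 17.5 -26.9]
tip lo [-42.4  -2.3]
handle up edge [ -24.  -115.1]
handle lo [ -54.  -117.2]
h up2 [ -47.2 -198.5]
h lo2 [ -72.8 -191.4]
spindle top [ 0.4 -1. ]
post top [ -65.4 -148.1]
```

```bash
python3 - <<'E'
from geo import *
for a in (11.3,14.5):
    h=hdir(a);E=S-.060*u-.216*v+.007*n
    print(h,np.degrees(np.arctan2(h[1],h[0])),"end",E,"start",E+.03*h,"final end",S+.007*n+.176*h)
E
python3 plan.py 0.5 -0.12 0.2 83
```

```text
[-0.09459716 -0.99153311 -0.08895769] -95.4498055198657 end [ 0.54299973 -0.07196124  0.07194807] start [ 0.54016181 -0.10170723  0.06927934] final end [ 0.56214186 -0.02685094  0.08353095]
[-0.14394844 -0.98303507 -0.11367014] -98.33076615064903 end [ 0.54299973 -0.07196124  0.07194807] start [ 0.53868127 -0.10145229  0.06853797] final end [ 0.55345604 -0.02535528  0.07918155]
t 12.0 pos [ 0.4169 -0.106   0.2611] yawY -6.0 F [ 0.5  0.2 -0.3] M [-0.07  0.04 -0.01] w 59.9 q7 0.15 d [ 0.0831 -0.014  -0.0611] turn -1.553
-0.02 0.31 0.22 -0.141; -0.06 0.30 0.22 -0.141; -0.10 0.29 0.22 -0.141; -0.14 0.27 0.22 -0.141; -0.18 0.25 0.22 -0.141
-0.21 0.22 0.22 -0.141; -0.24 0.19 0.22 -0.141; -0.27 0.15 0.22 -0.141; -0.28 0.11 0.22 -0.141; -0.30 0.07 0.22 -0.141
-0.31 0.03 0.22 -0.141
```

```bash
python3 -m jog '0 0.4 0.2 -0.141; -0.1 0.4 0.2 -0.141; -0.1 0.4 0.2 -0.141; -0.15 0.4 0.2 -0.141; -0.2 0.35 0.2 -0.141' 0 10 >/dev/null; python3 -m jog '-0.3 0.3 0.2 -0.141; -0.35 0.3 0.2 -0.141; -0.4 0.25 0.2 -0.141; -0.4 0.2 0.2 -0.141; -0.4 0.1 0.2 -0.141'  >/dev/null; python3 plan.py 0.541 -0.105 0.12 83
```

```text
t 13.0 pos [ 0.5259 -0.1142  0.2105] yawY 75.4 F [0.2 0.4 0. ] M [-0.03  0.01  0.01] w 0.1 q7 1.55 d [ 0.0151  0.0092 -0.0905] turn -0.132
-0.12 0.13 0.90 -0.033; -0.13 0.12 0.90 -0.033; -0.13 0.12 0.90 -0.033; -0.14 0.11 0.90 -0.033
```

```bash
python3 -m jog '-0.15 0 0.95 -0.033; -0.15 0 0.95 -0.033; -0.15 0 0.95 -0.033; -0.15 0 0.95 -0.033; 0 0 0.9 0'|grep -E "pos|force|width";  python3 plan.py 0.541 -0.100 0.09 83; python3 look.py 6
```

```text
ee_pos: [0.5403, -0.1174, 0.0922]
contact_force: [0.4, -0.5, 0.3]
grip_width: 0.0004
t 13.5 pos [ 0.5403 -0.1174  0.0922] yawY 82.7 F [ 0.4 -0.5  0.3] M [ 0.03 -0.01 -0.02] w 0.4 q7 1.7 d [ 0.0007  0.0174 -0.0022] turn -0.005
0.06 0.69 0.09 -0.005
```

View pics/scene6.png

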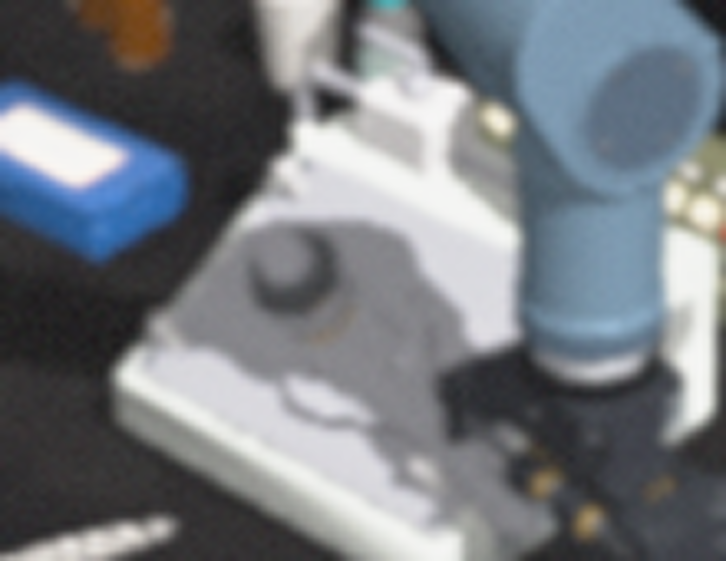

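View pics/top6.png

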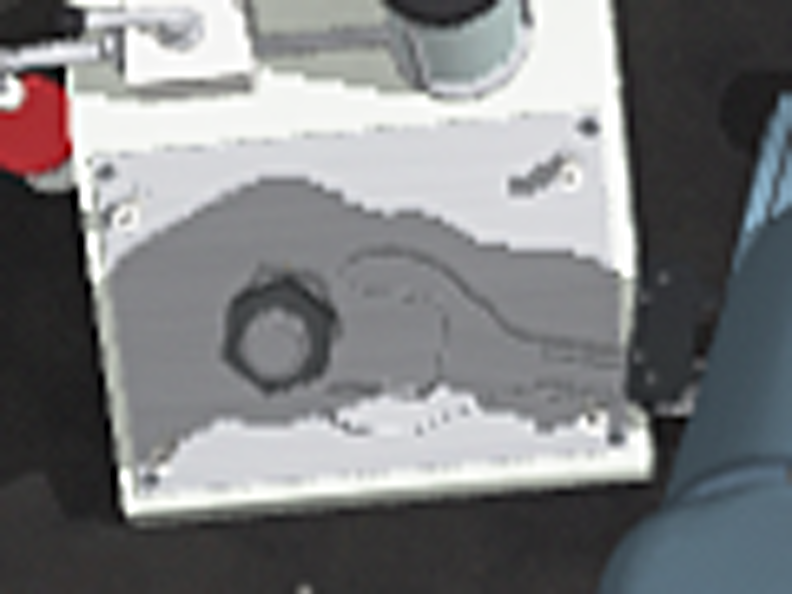

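```bash
python3 -m jog '0 0.5 0.05 0; 0 0.4 0 0'|grep -E "pos|force"; python3 -m jog '0 0.25 -0.02 0; 0 0.25 -0.02 0'|grep -E "pos|force"; python3 -m jog '0 0.25 -0.02 0; 0 0.25 -0.02 0'|grep -E "pos|force"; python3 -m jog '0 0.25 -0.02 0; 0 0.25 -0.02 0'|grep -E "pos|force"; python3 look.py 7 top
```

```text
ee_pos: [0.5432, -0.0951, 0.0933]
contact_force: [-0.5, 0.6, -0.0]
ee_pos: [0.5452, -0.0843, 0.0946]
contact_force: [1.5, -3.7, 0.8]
ee_pos: [0.5464, -0.0737, 0.0955]
contact_force: [0.3, -5.2, 2.3]
ee_pos: [0.5471, -0.0626, 0.0962]
contact_force: [-0.2, -7.2, 4.3]
```

View pics/top7.png

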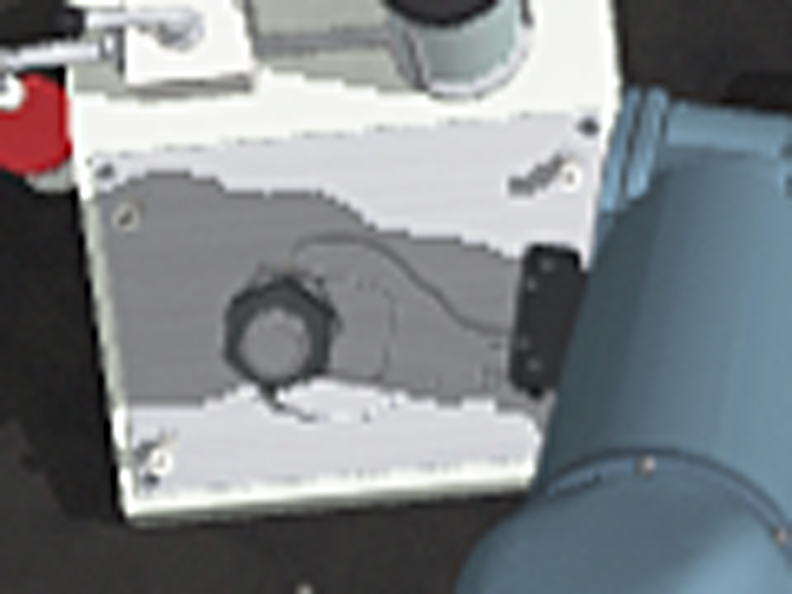

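```bash
python3 -m jog '0 0.2 -0.03 0; 0 0.2 -0.03 0'|grep -E "pos|force"; python3 -m jog '0 0.2 -0.03 0; 0 0.15 -0.03 0'|grep -E "pos|force"; python3 look.py 8 top
```

```text
ee_pos: [0.5489, -0.0515, 0.0978]
contact_force: [0.4, -5.6, 0.4]
ee_pos: [0.5504, -0.0417, 0.0992]
contact_force: [1.6, -4.1, -0.7]
```

View pics/top8.png

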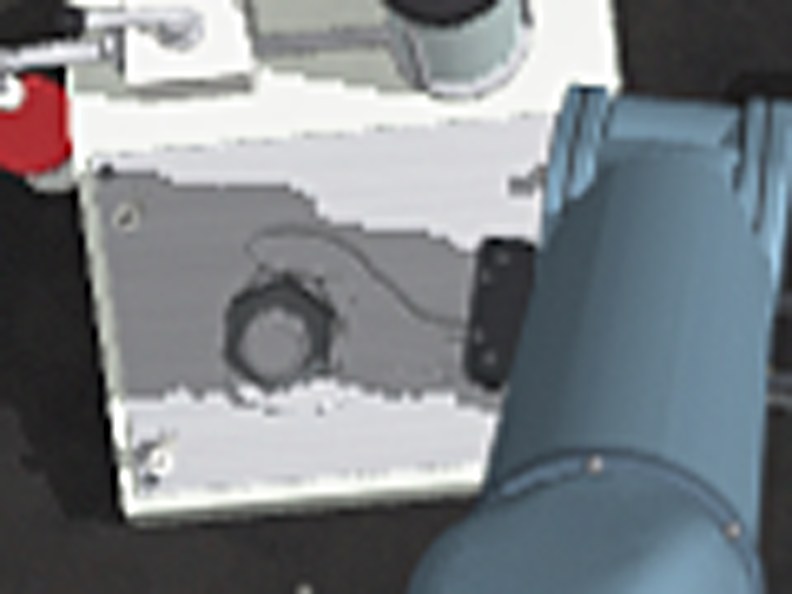

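```bash
python3 -m jog '0 0.12 -0.02 0'|grep -E "pos|force"; python3 -m jog '0 0.12 -0.02 0'|grep -E "pos|force";python3 -m jog '0 0.08 -0.01 0; 0 0 0 0'|grep -E "pos|force"
```

```text
ee_pos: [0.5506, -0.0396, 0.0994]
contact_force: [2.5, -10.7, -1.4]
ee_pos: [0.5504, -0.0387, 0.0997]
contact_force: [0.7, -16.8, 0.7]
ee_pos: [0.5503, -0.0385, 0.1]
contact_force: [1.5, -15.2, 1.8]
```

```bash
python3 -m jog '0 -0.6 0 0; 0 -0.8 -0.4 0; 0.6 -0.4 -1 0; 1 -0.2 -1 0; 1 0 -1 0'|grep -E "pos|force"; python3 -m jog '1 0 -1 0; 1 0 -0.8 0; 1 0 0 0; 0 0 0 0'|grep -E "pos|force"; python3 look.py 9
```

```text
ee_pos: [0.4781, -0.0743, 0.1852]
contact_force: [0.2, 1.4, 0.0]
ee_pos: [0.402, -0.0636, 0.2298]
contact_force: [0.5, -0.7, -0.8]
```

View pics/top9.png

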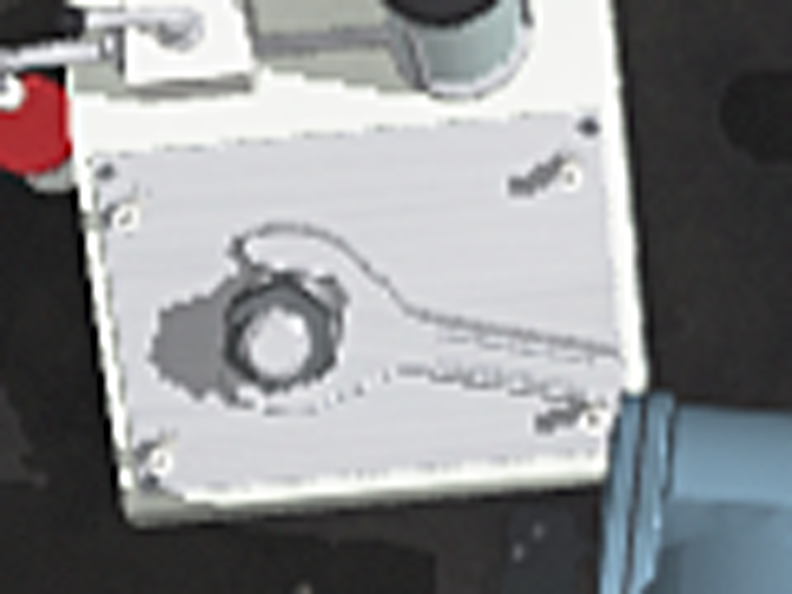

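View pics/scene9.png

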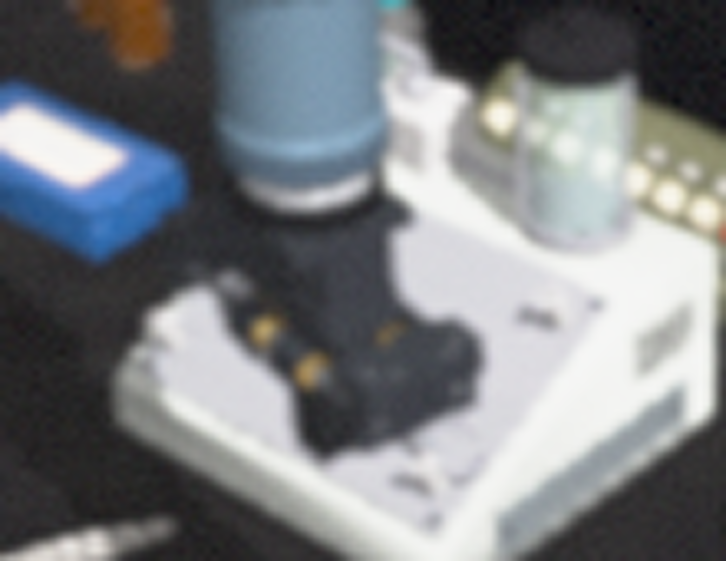

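```bash
python3 - <<'E'
from h import *;from geo import *;import pickle
p=pickle.load(open("p9.pkl","rb"))["top"]
x0,y0,k=222,182,16
im=cv2.resize(p["img"][y0:y0+36,x0:x0+30,::-1],None,fx=k,fy=k,interpolation=cv2.INTER_CUBIC)
outs=[]
for ph in (-12,0,12):
    a=im.copy()
    for hh,col in ((.052,(0,0,255)),(.030,(0,255,0))):
        t=np.radians(np.arange(6)*60+ph);X=S+hh*n+.02887*(np.cos(t)[:,None]*u+np.sin(t)[:,None]*v)
        uv=((proj(p,X)-[x0,y0]+.5)*k).astype(int);cv2.polylines(a,[uv.reshape(-1,1,2)],True,col,1)
    t=np.linspace(0,6.28,40);X=S+.071*n+.016*(np.cos(t)[:,None]*u+np.sin(t)[:,None]*v)
    cv2.polylines(a,[((proj(p,X)-[x0,y0]+.5)*k).astype(int).reshape(-1,1,2)],True,(255,0,0),1)
    outs.append(a[:, :])
cv2.imwrite("pics/hex.png",cv2.resize(np.hstack([im]+outs),(800,240)));cv2.imwrite("pics/hex0.png",np.hstack([im[:,:400],outs[1][:,:400]]))
E
```

```text
(no output)
```

View pics/hex0.png

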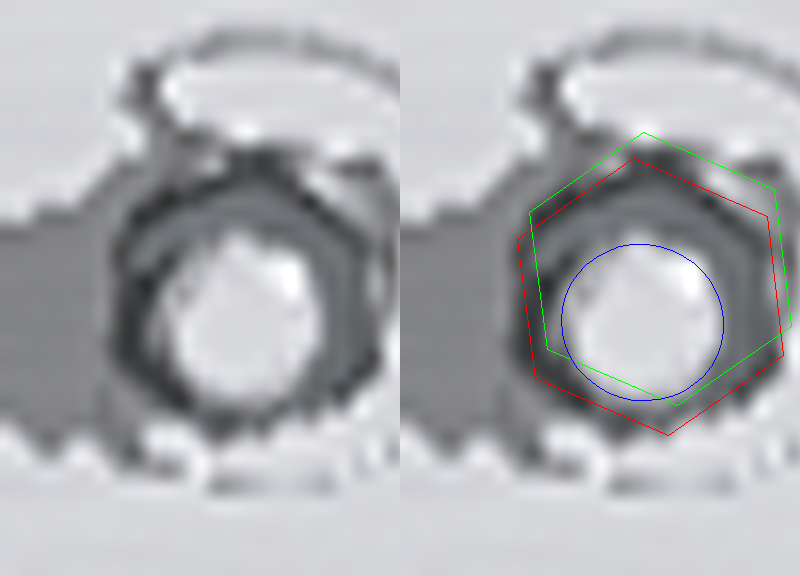

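```bash
python3 - <<'E'
from h import *;from geo import *;import pickle
p=pickle.load(open("p9.pkl","rb"))["top"]
x0,y0,k=226,188,16
im=cv2.resize(p["img"][y0:y0+26,x0:x0+24,::-1],None,fx=k,fy=k,interpolation=cv2.INTER_CUBIC)
outs=[]
for ph in (-6,-10,-14,-18):
    a=im.copy()
    for hh,col in ((.052,(0,0,255)),):
        t=np.radians(np.arange(6)*60+ph);X=S+hh*n+.02887*(np.cos(t)[:,None]*u+np.sin(t)[:,None]*v)
        uv=((proj(p,X)-[x0,y0]+.5)*k).astype(int);cv2.polylines(a,[uv.reshape(-1,1,2)],True,col,1)
    outs.append(a)
cv2.imwrite("pics/hex1.png",cv2.resize(np.vstack([np.hstack(outs[:2]),np.hstack(outs[2:])]),None,fx=.7,fy=.7))
E
```

```text
(no output)
```

View pics/hex1.png

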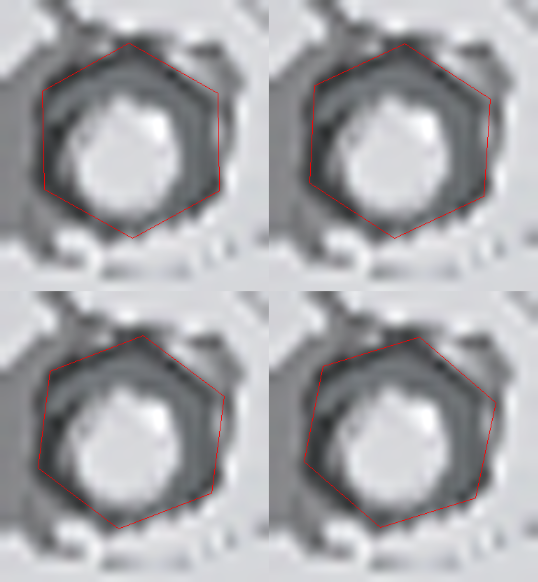

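```bash
python3 plan.py 0.5625 0.1464 0.215 88.4 10
```

```text
t 16.3 pos [ 0.4051 -0.064   0.2298] yawY 82.6 F [ 0.6  0.4 -0.1] M [ 0.01 -0.   -0.02] w 0.4 q7 1.54 d [ 0.1574  0.2104 -0.0148] turn -0.101
-0.52 0.92 0.06 -0.010; -0.53 0.91 0.06 -0.010; -0.53 0.90 0.06 -0.010; -0.54 0.90 0.06 -0.010; -0.55 0.89 0.06 -0.010
-0.56 0.89 0.06 -0.010; -0.57 0.88 0.06 -0.010; -0.58 0.88 0.06 -0.010; -0.59 0.87 0.06 -0.010; -0.60 0.86 0.06 -0.010
```

```bash
python3 -m jog '-0.52 0.92 0.06 -0.01; -0.53 0.91 0.06 -0.01; -0.53 0.9 0.06 -0.01; -0.54 0.9 0.06 -0.01; -0.55 0.89 0.06 -0.01' 75 40 >/dev/null; python3 -m jog '-0.56 0.89 0.06 -0.01; -0.57 0.88 0.06 -0.01; -0.58 0.88 0.06 -0.01; -0.59 0.87 0.06 -0.01; -0.6 0.85 0.06 -0.01' >/dev/null; python3 -m jog '0 0 0 0' >/dev/null; python3 plan.py 0.5629 0.1464 0.16 88.4
```

```text
t 17.4 pos [0.5645 0.1493 0.2136] yawY 88.6 F [ 0.7  0.3 -0.1] M [ 0.08  0.02 -0.  ] w 75.1 q7 1.25 d [-0.0016 -0.0029 -0.0536] turn 0.003
0.02 -0.04 0.72 0.001; 0.02 -0.04 0.72 0.001; 0.02 -0.04 0.72 0.001
```

```bash
python3 -m jog '0.05 -0.1 0.72 0; 0 0 0.72 0; 0 0 0.72 0' >/dev/null; python3 -m jog '0 0 0.3 0; 0 0 0.25 0; 0 0 0 0'|grep -E "pos|force"; python3 plan.py 0.5629 0.1464 0.1455 88.4; python3 look.py 10 scene
```

```text
ee_pos: [0.5614, 0.1424, 0.1464]
contact_force: [0.3, 0.5, -0.3]
t 18.0 pos [0.5614 0.1424 0.1464] yawY 88.3 F [ 0.3  0.5 -0.3] M [ 0.05 -0.05  0.04] w 75.2 q7 1.26 d [ 0.0015  0.004  -0.0009] turn -0.002
-0.05 0.16 0.04 -0.002
```

View pics/scene10.png

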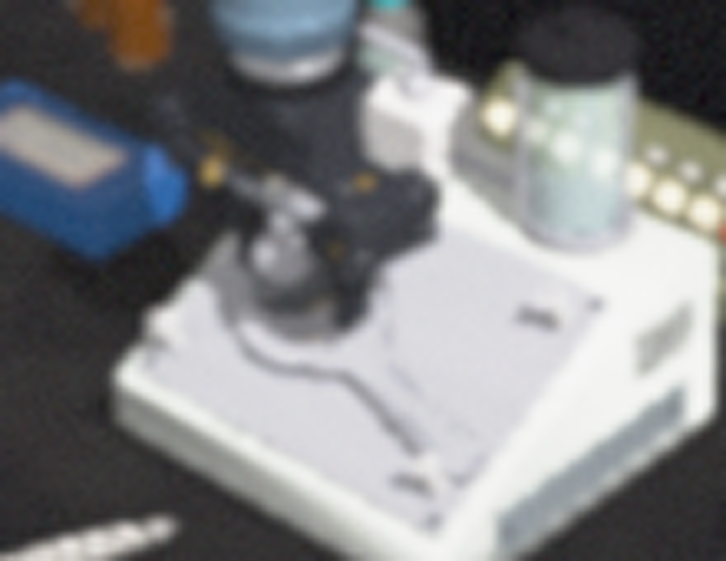

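```bash
python3 -m jog '-0.05 0.14 0.02 0; 0 0 0 0' 58 15|grep -E "pos|force|width"; python3 -m jog '0 0 0 0; 0 0 0 0; 0 0 0 0' 40 15|grep -E "pos|force|width"; python3 plan.py 0.5629 0.1464 0.1455 88.4
```

```text
ee_pos: [0.5635, 0.1469, 0.1472]
contact_force: [0.9, 1.0, -0.2]
grip_width: 0.0611
ee_pos: [0.5635, 0.1479, 0.1472]
contact_force: [1.3, 5.1, 2.1]
grip_width: 0.0541
t 18.55 pos [0.5635 0.1479 0.1472] yawY 88.4 F [1.3 5.1 2.1] M [ 1.25 -0.1   0.04] w 54.1 q7 1.26 d [-0.0006 -0.0015 -0.0017] turn -0.001
0.02 -0.06 0.07 -0.001
```

```bash
python3 -m jog '0 -0.04 0 0; 0 0 0 0' 40 25|grep -E "pos|force|width"; python3 - <<'E'
from bench import manip; import numpy as np
s=manip.state();print(np.round(s["contact_force"],1),np.round(s["moment"],2))
E
python3 -m jog '0 0 0 0.06; 0 0 0 0.06'|grep -E "pos|force|width"; python3 - <<'E'
from bench import manip; import numpy as np
s=manip.state();print(np.round(s["contact_force"],1),np.round(s["moment"],2))
E
```

```text
ee_pos: [0.5635, 0.1478, 0.1472]
contact_force: [1.0, 7.9, 0.4]
grip_width: 0.0536
[1.  7.9 0.4] [ 1.66 -0.08  0.02]
ee_pos: [0.5635, 0.1483, 0.1474]
contact_force: [-1.1, 6.8, 3.0]
grip_width: 0.0536
[-1.1  6.8  3. ] [2.57 0.06 0.82]
```

```bash
python3 plan.py 0.5629 0.1464 0.1455 88.4; python3 look.py 11
```

```text
t 18.95 pos [0.5635 0.1483 0.1474] yawY 81.5 F [-1.1  6.8  3. ] M [2.57 0.06 0.82] w 53.6 q7 1.16 d [-0.0006 -0.0019 -0.0019] turn -0.121
0.01 -0.08 0.08 -0.121
```

View pics/scene11.png

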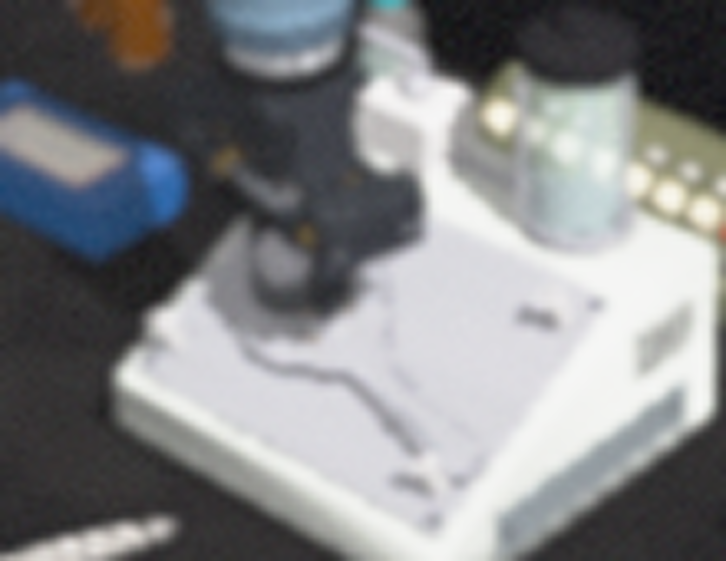

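View pics/top11.png

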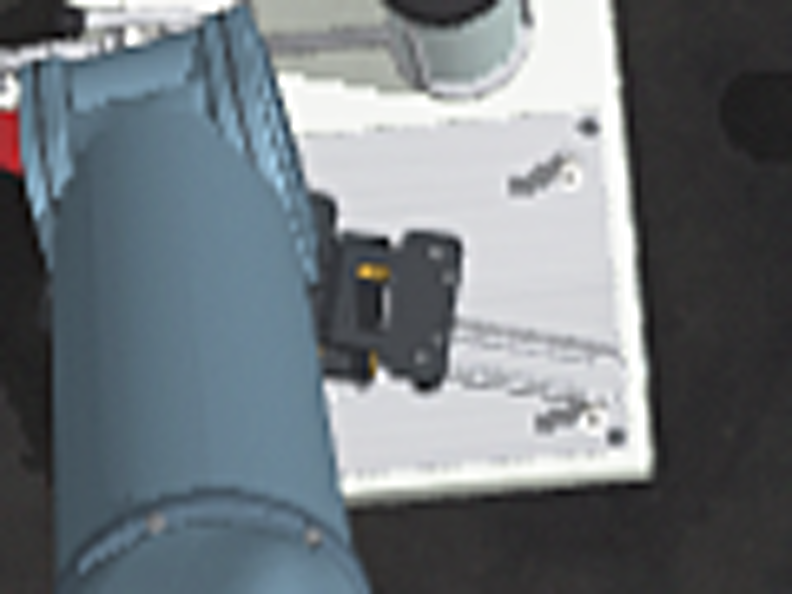

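```bash
python3 -m jog '0 0 0 0'|grep -E "pos|force|width"; python3 plan.py 0.5629 0.1464 0.1455 88.4
```

```text
ee_pos: [0.5635, 0.1484, 0.1474]
contact_force: [1.0, 5.8, 2.6]
grip_width: 0.0535
t 19.15 pos [0.5635 0.1484 0.1474] yawY 81.6 F [1.  5.8 2.6] M [ 2.5  -0.07  0.65] w 53.5 q7 1.16 d [-0.0006 -0.002  -0.0019] turn -0.118
0.01 -0.08 0.08 -0.118
```

```bash
python3 -m jog '0 -0.04 0 0; 0 0 0 0' 66 25|grep -E "pos|force|width"; python3 -m jog '0 0 0 0; 0 0 0 0; 0 0 0 0' 40 25|grep -E "pos|force|width"; python3 plan.py 0.5629 0.1464 0.1455 88.4
```

```text
ee_pos: [0.5629, 0.1438, 0.1467]
contact_force: [0.5, 1.1, 1.0]
grip_width: 0.0658
ee_pos: [0.5634, 0.1477, 0.147]
contact_force: [1.5, 9.7, -0.1]
grip_width: 0.0545
t 19.65 pos [0.5634 0.1477 0.147 ] yawY 81.5 F [ 1.5  9.7 -0.1] M [ 2.17 -0.36  0.08] w 54.5 q7 1.16 d [-0.0005 -0.0013 -0.0015] turn -0.12
0.01 -0.05 0.06 -0.120
```

```bash
python3 -m jog '0 0.08 -0.2 -0.12; 0 0 0 0' 66 25|grep -E "pos|force|width"; python3 -m jog '0 0 0 0; 0 0 0 0; 0 0 0 0' 40 25|grep -E "pos|force|width"; python3 plan.py 0.5629 0.1464 0.1455 88.4
```

```text
ee_pos: [0.5632, 0.1453, 0.1516]
contact_force: [0.9, -0.4, -1.3]
grip_width: 0.0659
ee_pos: [0.563, 0.1466, 0.1514]
contact_force: [-0.5, 3.3, 0.6]
grip_width: 0.0535
t 20.15 pos [0.563  0.1466 0.1514] yawY 88.2 F [-0.5  3.3  0.6] M [ 0.94 -0.01 -0.  ] w 53.5 q7 1.26 d [-0.0001 -0.0002 -0.0059] turn -0.003
0.01 -0.01 0.24 -0.003
```

```bash
python3 -m jog '0 0 0 0.06; 0 0 0 0.06; 0 0 0 0'|grep -E "pos|force|width"; python3 plan.py 0.5629 0.1464 0.1455 88.4; python3 -m jog '0 0 0 0.06; 0 0 0 0.06; 0 0 0 0'|grep -E "pos|force|width"; python3 plan.py 0.5629 0.1464 0.1455 88.4
```

```text
ee_pos: [0.5629, 0.147, 0.1514]
contact_force: [-0.8, 2.8, 1.2]
grip_width: 0.0537
t 20.45 pos [0.5629 0.147  0.1514] yawY 81.4 F [-0.8  2.8  1.2] M [1.6  0.07 0.47] w 53.7 q7 1.16 d [-0.     -0.0006 -0.0059] turn -0.122
-0.00 -0.03 0.24 -0.122
ee_pos: [0.5626, 0.147, 0.1517]
contact_force: [-3.5, 3.0, 3.9]
grip_width: 0.0533
t 20.75 pos [0.5626 0.147  0.1517] yawY 74.7 F [-3.5  3.   3.9] M [2.02 0.61 0.65] w 53.3 q7 1.06 d [ 0.0003 -0.0006 -0.0062] turn -0.24
-0.01 -0.01 0.12 -0.120; -0.01 -0.01 0.12 -0.120
```

```bash
cat > mom.py <<'E'
import numpy as np
from bench import manip
from geo import n
s=manip.state();F=np.array(s["contact_force"]);M=np.array(s["moment"]);R=np.array(s["tool_rot"])
L=np.array([0,0,-.22]);Mn=M-np.cross(L,F)
print("t %.2f pos %s yaw %.1f F %s M %s w %.1f q7 %.2f | spindle torque on nut(cw+) %.2f"%(s["time_s"],np.round(s["ee_pos"],4),np.degrees(np.arctan2(R[1,1],R[0,1])),F.round(1),M.round(2),s["grip_width"]*1e3,s["joints"][6],Mn@n))
E
for i in 1; do python3 -m jog '0 0 0 0.06; 0 0 0 0.06; 0 0 0 0' - 30 >/dev/null; python3 mom.py; done;  python3 -m jog '0 0 0 0.06; 0 0 0 0.06; 0 0 0 0' >/dev/null; python3 mom.py
```

```text
t 21.05 pos [0.5629 0.1469 0.1519] yaw 67.8 F [-2.5  2.2  4.8] M [2.08 0.36 0.93] w 52.8 q7 0.96 | spindle torque on nut(cw+) 0.12
t 21.35 pos [0.5636 0.1463 0.1522] yaw 60.9 F [-2.7  1.7  6.9] M [1.72 0.17 0.88] w 52.8 q7 0.86 | spindle torque on nut(cw+) 0.20
```

```bash
python3 -m jog '0 0 0 0.06; 0 0 0 0.06; 0 0 0 0' >/dev/null; python3 mom.py; python3 -m jog '0 0 0 0.06; 0 0 0 0.06; 0 0 0 0' >/dev/null; python3 mom.py
```

```text
t 21.65 pos [0.5635 0.146  0.1525] yaw 54.0 F [-5.1  0.5  9.7] M [1.44 0.42 0.98] w 52.7 q7 0.76 | spindle torque on nut(cw+) 0.29
t 21.95 pos [0.5631 0.1461 0.1523] yaw 47.2 F [-5.3  1.   9.2] M [1.33 0.45 0.87] w 53.3 q7 0.66 | spindle torque on nut(cw+) 0.30
```

```bash
python3 -m jog '0 0 0 0; 0 0 -0.5 0; 0 0 -1 0; 0 0 -1 -0.14; 0 -0.5 -0.5 -0.14' 75 >/dev/null; python3 plan.py 0.43 0.0 0.23 95 6
```

```text
t 22.45 pos [0.5576 0.1362 0.2291] yawY 63.5 F [ 0.4 -0.6 -0.4] M [0.01 0.01 0.06] w 75.0 q7 0.89 d [-0.1276 -0.1362  0.0009] turn -0.55
0.36 -1.19 -0.01 -0.092; 0.46 -1.15 -0.01 -0.092; 0.57 -1.11 -0.01 -0.092; 0.67 -1.05 -0.01 -0.092; 0.76 -0.99 -0.01 -0.092
0.85 -0.91 -0.01 -0.092
```

```bash
python3 -m jog '0.36 -1 0 -0.09; 0.46 -1 0 -0.09; 0.57 -1 0 -0.09; 0.67 -1 0 -0.09; 0.76 -1 0 -0.09' >/dev/null; python3 -m jog '0.9 -0.9 0 -0.09; 0.6 -0.6 0 0'  >/dev/null; python3 mom.py; python3 look.py 12; cat > hexv.py <<'E'
import sys,pickle
from h import *;from geo import *
p=pickle.load(open(sys.argv[1],"rb"))["top"];phs=[float(a) for a in sys.argv[2:6]]
x0,y0,k=222,184,16
im=cv2.resize(p["img"][y0:y0+30,x0:x0+30,::-1],None,fx=k,fy=k,interpolation=cv2.INTER_CUBIC)
outs=[]
for ph in phs:
    a=im.copy()
    t=np.radians(np.arange(6)*60+ph);X=S+.052*n+.02887*(np.cos(t)[:,None]*u+np.sin(t)[:,None]*v)
    uv=((proj(p,X)-[x0,y0]+.5)*k).astype(int);cv2.polylines(a,[uv.reshape(-1,1,2)],True,(0,0,255),1)
    outs.append(a)
cv2.imwrite("pics/hexv.png",cv2.resize(np.vstack([np.hstack(outs[:2]),np.hstack(outs[2:])]),None,fx=.62,fy=.62))
E
python3 hexv.py p12.pkl 0 -15 -30 -45
```

```text
t 23.15 pos [ 0.4142 -0.0057  0.2268] yaw 94.1 F [ 0.7 -0.5  0.3] M [0.05 0.06 0.05] w 74.8 q7 1.59 | spindle torque on nut(cw+) -0.04
```

View pics/hexv.png

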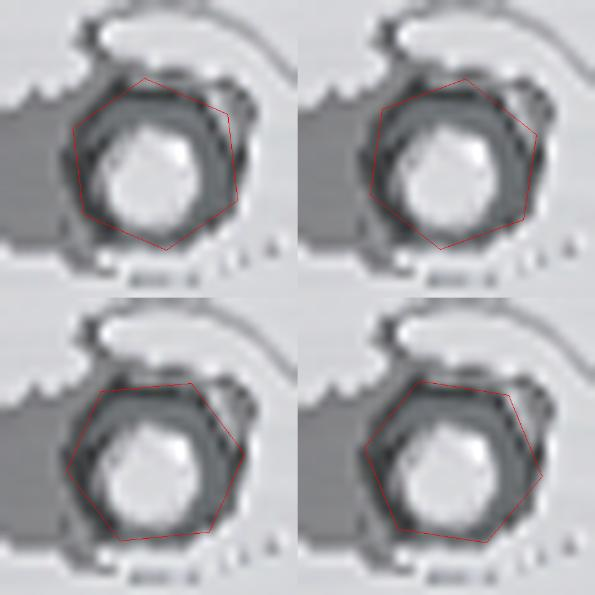

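View pics/top12.png

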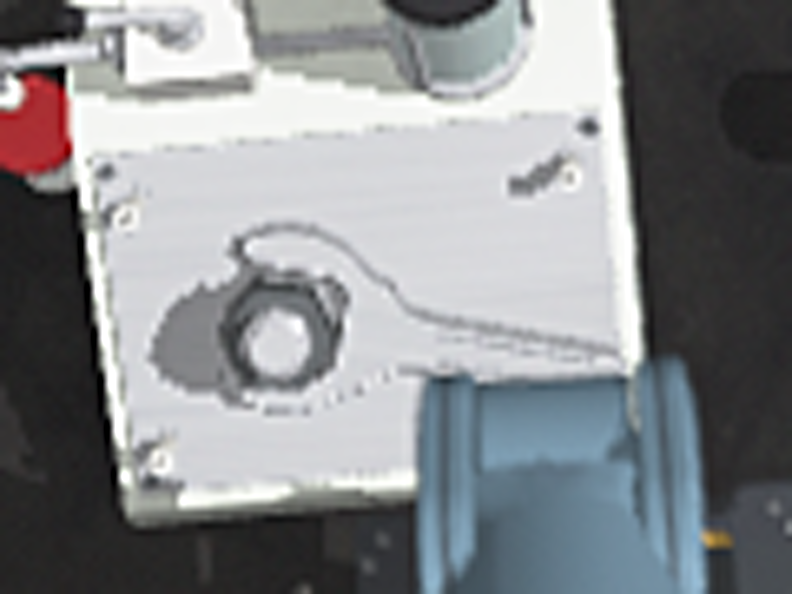

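```bash
python3 - <<'E'
from h import *;from geo import *;import pickle
from scipy.ndimage import map_coordinates
for f in("p9.pkl","p12.pkl"):
    p=pickle.load(open(f,"rb"))["top"];g=cv2.cvtColor(p["img"],cv2.COLOR_RGB2GRAY).astype(float)
    g=cv2.GaussianBlur(g,(0,0),.5)
    res=[]
    for dx in (-1,0,1):
     for dy in (-1,0,1):
      for ph in range(-60,0,2):
        sc=0
        for k in range(6):
            a=np.radians(k*60+ph+30);nr=np.cos(a)*u+np.sin(a)*v;tg=-np.sin(a)*u+np.cos(a)*v
            s=np.linspace(-.012,.012,13)[:,None]
            def I(r):
                q=proj(p,S+.052*n+r*nr+s*tg)+[dx*.5,dy*.5];return map_coordinates(g,[q[:,1],q[:,0]],order=1)
            if np.cos(a)>.3: sc+=np.mean(I(.0225)-I(.0275))   # top face lighter than side face
            else: sc+=np.mean(I(.0275)-I(.0225))
        res.append((sc,ph,dx,dy))
    res.sort(reverse=True);print(f,res[:6])
E
python3 - <<'E'
import cv2,pickle,numpy as np
o=[]
for f in("p9.pkl","p12.pkl"):
    p=pickle.load(open(f"{f}","rb"))["top"];o.append(cv2.resize(p["img"][186:214,224:250,::-1],None,fx=15,fy=15,interpolation=cv2.INTER_LANCZOS4))
cv2.imwrite("pics/cmp.png",np.hstack(o))
E
```

```text
p9.pkl [(np.float64(159.92376848112923), -2, -1, 1), (np.float64(159.71391837979237), -4, -1, 1), (np.float64(159.45321344700147), -6, -1, 1), (np.float64(158.80434071608923), -8, -1, 1), (np.float64(158.32267562218937), -60, -1, 1), (np.float64(156.41819448597758), -10, -1, 1)]
p12.pkl [(np.float64(155.05284068095122), -44, 0, 1), (np.float64(151.63644711501007), -46, 0, 1), (np.float64(150.2011373426103), -48, 0, 1), (np.float64(146.67747542799816), -50, 0, 1), (np.float64(145.03719245140323), -44, 1, 1), (np.float64(142.4100370454334), -52, 0, 1)]
```

View pics/cmp.png

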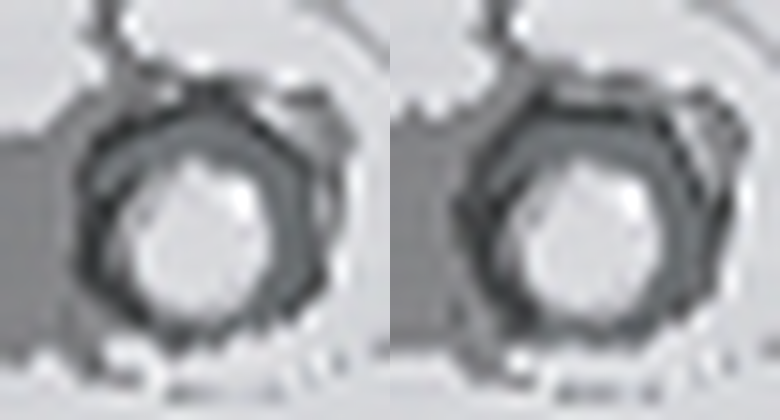

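```bash
python3 plan.py 0.563 0.1465 0.2 112.6 8
```

```text
t 23.25 pos [ 0.4141 -0.0062  0.2268] yawY 93.8 F [-0.1  0.4  0. ] M [0.07 0.01 0.01] w 74.8 q7 1.58 d [ 0.1489  0.1527 -0.0268] turn -0.328
-0.79 0.71 0.13 -0.041; -0.82 0.68 0.13 -0.041; -0.85 0.65 0.13 -0.041; -0.87 0.61 0.13 -0.041; -0.90 0.57 0.13 -0.041
-0.92 0.54 0.13 -0.041; -0.94 0.50 0.13 -0.041; -0.96 0.46 0.13 -0.041
```

```bash
python3 -m jog '-0.79 0.71 0.1 -0.041; -0.82 0.68 0.1 -0.041; -0.85 0.65 0.1 -0.041; -0.87 0.61 0.1 -0.041; -0.9 0.57 0.1 -0.041' >/dev/null; python3 -m jog '-0.92 0.54 0.1 -0.041; -0.94 0.5 0.1 -0.041; -0.96 0.46 0.1 -0.041; 0 0 0.4 0; 0 0 0 0'  >/dev/null; python3 plan.py 0.563 0.147 0.1495 112.6
```

```text
t 24.25 pos [0.5633 0.1501 0.1951] yawY 112.8 F [-0.7 -0.5  0.3] M [ 0.04  0.01 -0.04] w 74.7 q7 1.65 d [-0.0003 -0.0031 -0.0456] turn 0.004
0.03 -0.06 0.91 0.002; 0.03 -0.06 0.91 0.002
```

```bash
python3 -m jog '0.03 -0.05 0.7 0; 0.03 -0.05 0.7 0; 0 0 0.4 0; 0 0 0 0' 66 25 >/dev/null; python3 mom.py; python3 -m jog '0 0 0 0; 0 0 0 0; 0 0 0 0; 0 0 0 0' 40 50 >/dev/null; python3 mom.py
```

```text
t 24.65 pos [0.5623 0.1463 0.1504] yaw 112.8 F [ 0.2 -0.7 -0. ] M [ 0.07  0.01 -0.02] w 66.2 q7 1.66 | spindle torque on nut(cw+) -0.12
t 25.05 pos [0.5635 0.1483 0.1525] yaw 112.8 F [-3.7  2.3  5.8] M [ 0.4   0.64 -0.26] w 50.6 q7 1.66 | spindle torque on nut(cw+) -0.18
```

```bash
python3 -m jog '0 0 0 0.07; 0 0 0 0.07; 0 0 0 0' >/dev/null; python3 mom.py; python3 -m jog '0 0 0 0.07; 0 0 0 0.07; 0 0 0 0' >/dev/null; python3 mom.py
```

```text
t 25.35 pos [0.5634 0.1489 0.1525] yaw 104.8 F [-2.5  2.1  5.2] M [1.25 0.76 0.2 ] w 50.2 q7 1.54 | spindle torque on nut(cw+) -0.19
t 25.65 pos [0.5636 0.1488 0.1523] yaw 96.9 F [-3.4  3.   5.1] M [1.51 0.5  0.53] w 50.5 q7 1.43 | spindle torque on nut(cw+) 0.10
```

```bash
python3 -m jog '0 0 0 0.07; 0 0 0 0.07; 0 0 0 0' >/dev/null; python3 mom.py; python3 -m jog '0 0 0 0.07; 0 0 0 0.07; 0 0 0 0' >/dev/null; python3 mom.py
```

```text
t 25.95 pos [0.5638 0.1485 0.1522] yaw 88.9 F [-3.3  1.6  6.1] M [1.62 0.32 0.77] w 49.8 q7 1.31 | spindle torque on nut(cw+) 0.13
t 26.25 pos [0.5638 0.1484 0.1524] yaw 81.0 F [-4.5  1.2  6. ] M [1.81 0.32 1.04] w 49.9 q7 1.20 | spindle torque on nut(cw+) 0.25
```

```bash
python3 -m jog '0 0 0 0.07; 0 0 0 0.07; 0 0 0 0' >/dev/null; python3 mom.py; python3 -m jog '0 0 0 0.07; 0 0 0 0.07; 0 0 0 0' >/dev/null; python3 mom.py
```

```text
t 26.55 pos [0.5639 0.1482 0.1524] yaw 73.0 F [-4.   0.1  7.7] M [1.79 0.22 1.34] w 50.3 q7 1.08 | spindle torque on nut(cw+) 0.42
t 26.85 pos [0.5638 0.1479 0.1525] yaw 65.0 F [-4.9 -0.7  8.6] M [1.6  0.19 1.61] w 50.7 q7 0.97 | spindle torque on nut(cw+) 0.67
```

```bash
python3 -m jog '0 0 0 0; 0 0 -0.5 0; 0 0 -1 0; 0 0 -1 -0.1; 0.3 -0.5 -0.5 -0.1' 75 25 >/dev/null; python3 -m jog '0.36 -1 0 -0.06; 0.46 -1 0 -0.06; 0.57 -1 0 -0.06; 0.67 -1 0 -0.06; 0.7 -0.8 0 -0.06' >/dev/null; python3 -m jog '0.9 -0.5 0 0; 0.8 -0.3 0 0'  >/dev/null; python3 mom.py; python3 look.py 13; python3 hexv.py p13.pkl -15 -22 -29 -36;python3 - <<'E'
import cv2,pickle,numpy as np
o=[]
for f in("p9.pkl","p12.pkl","p13.pkl"):
    p=pickle.load(open(f"{f}","rb"))["top"];o.append(cv2.resize(p["img"][180:220,220:297,::-1],None,fx=8,fy=8,interpolation=cv2.INTER_LANCZOS4)[:200 if 0 else 320])
cv2.imwrite("pics/cmp2.png",cv2.resize(np.vstack([o[0],o[2]]),(550,572)))
E
```

```text
t 28.05 pos [0.4265 0.002  0.227 ] yaw 93.3 F [0.6 0.6 0.1] M [ 0.03  0.   -0.02] w 74.9 q7 1.58 | spindle torque on nut(cw+) 0.03
```

View pics/hexv.png

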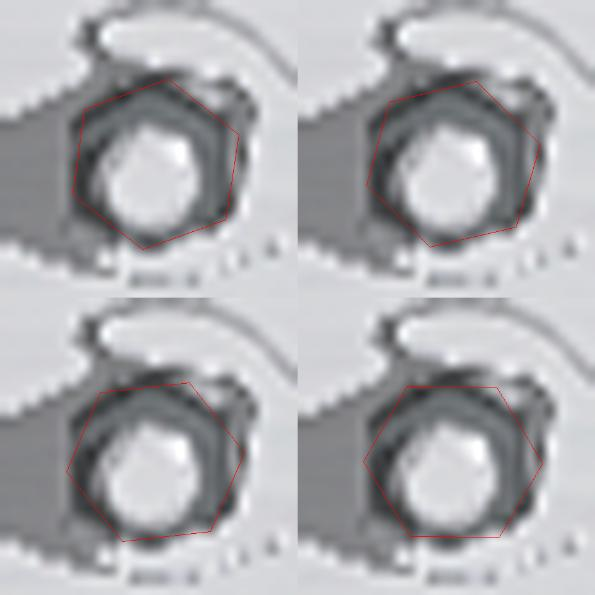

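View pics/cmp2.png

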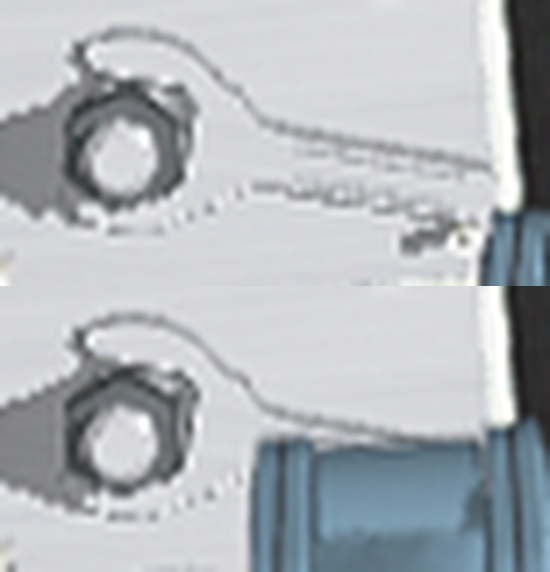

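```bash
python3 plan.py 0.5635 0.1485 0.185 83 8
```

```text
t 28.15 pos [0.4252 0.0021 0.2268] yawY 93.2 F [0.6 0.  0.4] M [ 0.02 -0.04  0.01] w 75.4 q7 1.58 d [ 0.1383  0.1464 -0.0418] turn 0.179
-0.73 0.69 0.21 0.022; -0.72 0.71 0.21 0.022; -0.70 0.72 0.21 0.022; -0.68 0.74 0.21 0.022; -0.67 0.75 0.21 0.022
-0.65 0.77 0.21 0.022; -0.63 0.78 0.21 0.022; -0.62 0.80 0.21 0.022
```

```bash
python3 -m jog '-0.73 0.69 0.2 0.022; -0.72 0.71 0.2 0.022; -0.7 0.72 0.2 0.022; -0.68 0.74 0.2 0.022; -0.67 0.75 0.2 0.022' >/dev/null; python3 -m jog '-0.65 0.77 0.2 0.022; -0.63 0.78 0.2 0.022; -0.62 0.78 0.2 0.022; 0 -0.05 0.6 0; 0 -0.05 0.6 0'  >/dev/null; python3 -m jog '0 0 0.2 0; 0 0 0 0' 66 25 >/dev/null; python3 plan.py 0.5635 0.1482 0.1505 83
```

```text
t 29.35 pos [0.5644 0.147  0.1506] yawY 83.2 F [ 0.   0.7 -0.3] M [0.06 0.01 0.  ] w 66.2 q7 1.24 d [-0.0009  0.0012 -0.0001] turn 0.004
0.04 0.04 0.01 0.004
```

```bash
python3 -m jog '0.03 0.04 0 0; 0 0 0 0; 0 0 0 0; 0 0 0 0' 40 50 >/dev/null; python3 mom.py; python3 -m jog '0 0 0 0.05; 0 0 0 0.05; 0 0 0 0' >/dev/null; python3 mom.py; python3 -m jog '0 0 0 0.05; 0 0 0 0.05; 0 0 0 0' >/dev/null; python3 mom.py
```

```text
t 29.75 pos [0.5644 0.1475 0.1523] yaw 83.2 F [-2.4 -3.8  6.2] M [-0.71  0.59  0.25] w 50.2 q7 1.24 | spindle torque on nut(cw+) 0.16
t 30.05 pos [0.5643 0.1477 0.1524] yaw 77.5 F [-3.7 -5.5  7.6] M [-0.4   0.56  0.96] w 50.2 q7 1.16 | spindle torque on nut(cw+) 0.49
t 30.35 pos [0.5645 0.1477 0.1524] yaw 71.9 F [-2.5 -6.   6.4] M [-0.12  0.45  1.3 ] w 50.5 q7 1.07 | spindle torque on nut(cw+) 0.62
```

```bash
python3 -m jog '0 0 0 0.05; 0 0 0 0.05; 0 0 0 0' >/dev/null; python3 mom.py; python3 -m jog '0 0 0 -0.03; 0 0 -0.1 0; 0 0 -0.7 0; 0 0 -1 -0.1; 0.3 -0.5 -0.5 -0.1' 75 25 >/dev/null; python3 plan.py 0.43 -0.1 0.23 174 
```

```text
t 30.65 pos [0.5646 0.1478 0.1525] yaw 66.2 F [-3.7 -6.7  7. ] M [0.26 0.28 1.63] w 50.6 q7 0.99 | spindle torque on nut(cw+) 0.69
t 31.15 pos [0.5552 0.1412 0.2111] yawY 79.6 F [0.3 0.1 1.1] M [0.05 0.02 0.01] w 75.0 q7 1.18 d [-0.1252 -0.2412  0.0189] turn -1.648
0.26 -0.87 -0.06 -0.137; 0.38 -0.82 -0.06 -0.137; 0.49 -0.76 -0.06 -0.137; 0.59 -0.69 -0.06 -0.137; 0.68 -0.60 -0.06 -0.137
0.75 -0.50 -0.06 -0.137; 0.82 -0.39 -0.06 -0.137; 0.86 -0.28 -0.06 -0.137; 0.89 -0.16 -0.06 -0.137; 0.91 -0.03 -0.06 -0.137
0.90 0.09 -0.06 -0.137; 0.88 0.21 -0.06 -0.137
```

```bash
python3 - <<'E'
from h import *;import pickle
p=pickle.load(open("p0.pkl","rb"))
o=[]
a=p["top"]["img"][135:175,185:255,::-1];b=p["scene"]["img"][130:180,235:285,::-1]
cv2.imwrite("pics/ba.png",cv2.resize(a,None,fx=10,fy=10,interpolation=2));cv2.imwrite("pics/bb.png",cv2.resize(b,None,fx=11,fy=11,interpolation=2))
E
```

```text
(no output)
```

View pics/ba.png

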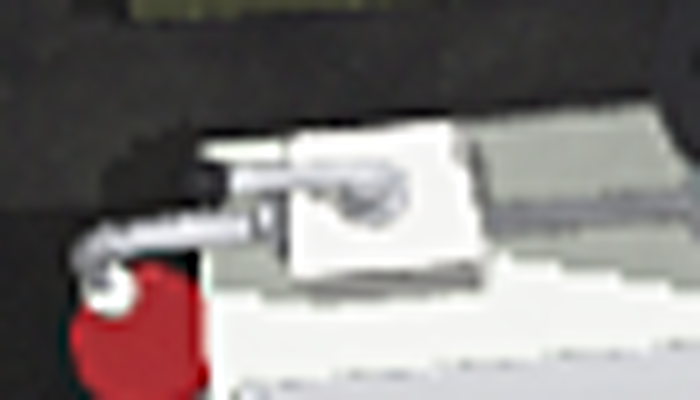

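View pics/bb.png

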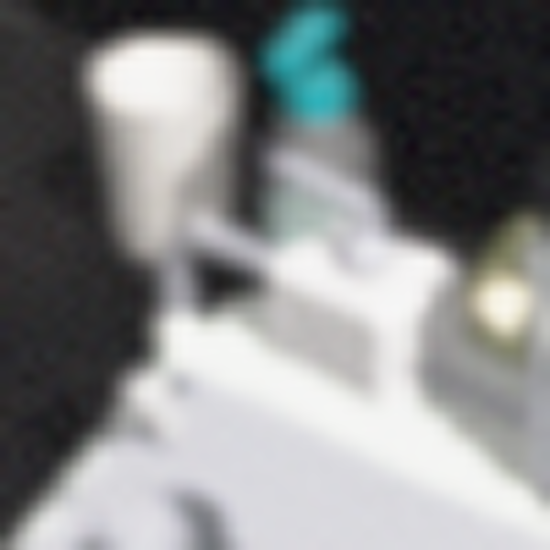

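```bash
python3 - <<'E'
from h import *;import pickle
ps=pickle.load(open("p0.pkl","rb"));P=[ps["scene"],ps["top"]]
for a,b in (((270,165),(232.8,163.3)),((270,156.4),(232.8,161.8)),((259,154.5),(214,162.5))): print(tri(P,[a,b]))
E
python3 -m jog '0 0 -0.5 0' 0 >/dev/null; python3 look.py 14 scene; python3 mom.py
```

```text
(array([0.68004981, 0.15977234, 0.14758119]), [np.float64(0.001667042425340172), np.float64(0.0016670424253401202)])
(array([0.67218599, 0.1518483 , 0.1944694 ]), [np.float64(0.003491109240895201), np.float64(0.0034911092408953792)])
(array([0.67375653, 0.21601544, 0.17643962]), [np.float64(0.00038868464843462553), np.float64(0.00038868464843483754)])
t 31.30 pos [0.5545 0.1392 0.2244] yaw 79.1 F [ 0.5 -0.   1.3] M [ 0.04 -0.04  0.  ] w 65.5 q7 1.17 | spindle torque on nut(cw+) -0.02
```

View pics/scene14.png

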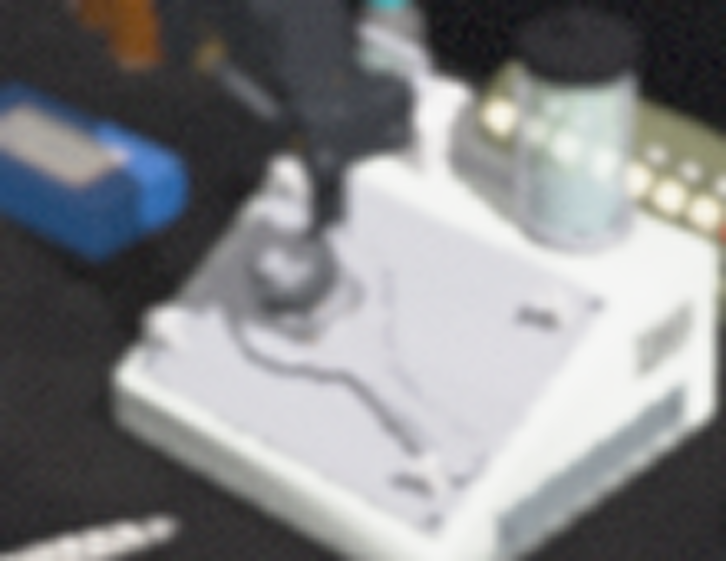

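```bash
python3 - <<'E'
from h import *;import pickle
ps=pickle.load(open("p0.pkl","rb"));P=[ps["scene"],ps["top"]]
for a,b in (((251.4,157.3),(195.5,164)),((253.5,149.5),(195,160)),((259,153),(211,157.5))): print(tri(P,[a,b]))
from geo import *
h=hdir(13);p=np.cross(n,h); p=-p if p@u<0 else p
for al in (.049,.04,0,-.03): print(S-al*h+.039*p)
E
python3 plan.py .6221 .1904 .21 93
```

```text
(array([0.68630236, 0.285343  , 0.12774417]), [np.float64(0.0024800762410964908), np.float64(0.0024800762410967466)])
(array([0.6897443 , 0.27629962, 0.1676845 ]), [np.float64(0.00516174836348239), np.float64(0.005161748363482378)])
(array([0.68888136, 0.2284754 , 0.17273395]), [np.float64(0.002825924948852512), np.float64(0.00282592494885243)])
[0.6223386  0.19029686 0.11520645]
[0.62125085 0.18141024 0.11428732]
[0.61641639 0.14191416 0.11020229]
[0.61279054 0.11229209 0.10713852]
t 31.3 pos [0.5545 0.1392 0.2244] yawY 79.1 F [ 0.5 -0.   1.3] M [ 0.04 -0.04  0.  ] w 65.5 q7 1.17 d [ 0.0676  0.0512 -0.0144] turn -0.243
-0.76 0.84 0.19 -0.081; -0.82 0.78 0.19 -0.081; -0.88 0.71 0.19 -0.081
```

```bash
python3 -m jog '-0.76 0.84 0.15 -0.08; -0.82 0.78 0.15 -0.08; -0.88 0.71 0.15 -0.08; 0 0 0 0' 0 20 >/dev/null; python3 plan.py .6221 .1904 .16 93; python3 look.py 15
```

```text
t 31.7 pos [0.6227 0.194  0.2091] yawY 93.1 F [0.5 0.6 0.4] M [ 0.03 -0.02  0.06] w 33.1 q7 1.34 d [-0.0006 -0.0036 -0.0491] turn 0.002
0.02 -0.07 0.98 0.001; 0.02 -0.07 0.98 0.001
```

View pics/scene15.png

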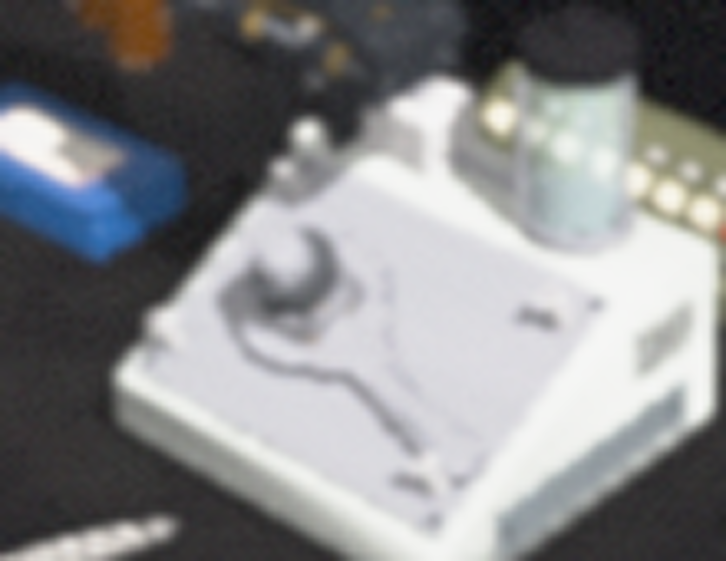

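```bash
python3 -m jog '0.02 -0.1 0.8 0; 0 0 0.8 0; 0 0 0.5 0; 0 0 0 0' >/dev/null; python3 mom.py; python3 -m jog '0 0 0.12 0; 0 0 0.12 0' >/dev/null; python3 mom.py
```

```text
t 32.20 pos [0.6192 0.187  0.156 ] yaw 92.9 F [-0.9  0.1 -0.5] M [-0.04  0.    0.03] w 0.2 q7 1.36 | spindle torque on nut(cw+) 0.07
t 32.40 pos [0.6218 0.1878 0.1535] yaw 93.0 F [-7.6 -2.9 24.9] M [-0.43  1.43 -0.03] w 0.6 q7 1.36 | spindle torque on nut(cw+) -0.11
```

```bash
python3 -m jog '0 0 -0.25 0; 0 0.25 0 0; 0 0 0 0' >/dev/null; python3 mom.py; python3 -m jog '0 0 0.15 0; 0 0 0.15 0; 0 0 0 0' >/dev/null; python3 mom.py
```

```text
t 32.70 pos [0.6205 0.1956 0.1585] yaw 93.1 F [0.1 1.  0.4] M [ 0.08 -0.04 -0.05] w 0.3 q7 1.35 | spindle torque on nut(cw+) 0.02
t 33.00 pos [0.6211 0.1946 0.1534] yaw 93.0 F [-8.1 -0.7 23.3] M [-0.13  1.56  0.03] w 0.4 q7 1.35 | spindle torque on nut(cw+) 0.02
```

```bash
python3 -m jog '0 0 -0.12 0; 0 0 0 0' >/dev/null; python3 mom.py; python3 -m jog '0.07 -0.39 0.04 0; 0.07 -0.39 0.04 0; 0 0 0 0' >/dev/null; python3 mom.py
```

```text
t 33.20 pos [0.6208 0.1942 0.1539] yaw 93.0 F [-0.6  1.3  6.5] M [ 0.32 -0.03  0.04] w 0.4 q7 1.35 | spindle torque on nut(cw+) 0.02
t 33.50 pos [0.6176 0.174  0.1513] yaw 93.0 F [-2.8 -0.8  5.9] M [ 0.01  0.44 -0.01] w 0.4 q7 1.38 | spindle torque on nut(cw+) -0.08
```

```bash
python3 look.py 16 scene
```

```text
(no output)
```

View pics/scene16.png

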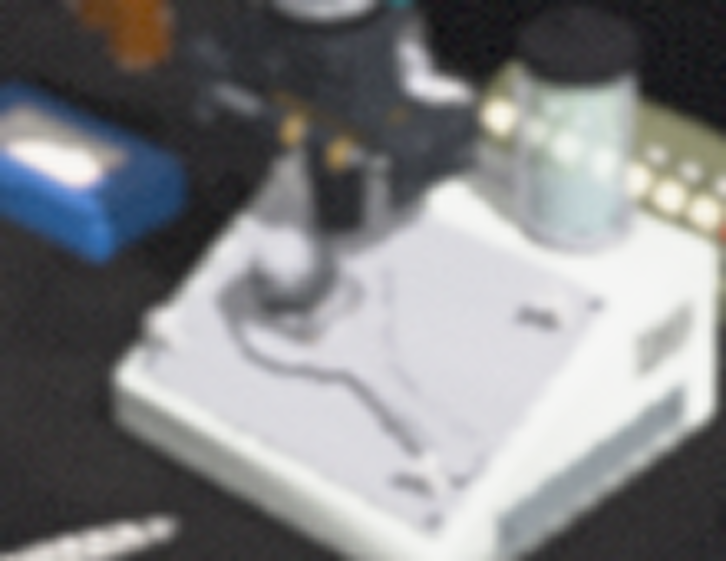

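```bash
python3 -m jog '0.03 -0.2 0.02 0; 0 0 0 0' >/dev/null; python3 mom.py; python3 -m jog '0.03 -0.2 0.02 0; 0 0 0 0' >/dev/null; python3 mom.py
```

```text
t 33.75 pos [0.6175 0.1707 0.1512] yaw 93.0 F [-1.7  3.6  6.2] M [0.71 0.35 0.05] w 0.7 q7 1.38 | spindle torque on nut(cw+) 0.08
t 33.95 pos [0.6172 0.1687 0.151 ] yaw 93.1 F [-1.1  8.7  4.8] M [ 1.82  0.16 -0.08] w 0.4 q7 1.39 | spindle torque on nut(cw+) -0.02
```

```bash
python3 -m jog '0.03 -0.2 0.02 0; 0 0 0 0' >/dev/null; python3 mom.py; python3 -m jog '0.03 -0.2 0.02 0; 0 0 0 0' >/dev/null; python3 mom.py;  python3 -m jog '0.03 -0.2 0.02 0; 0 0 0 0' >/dev/null; python3 mom.py
```

```text
t 34.15 pos [0.6167 0.1653 0.1506] yaw 93.2 F [-0.9 11.3  4.6] M [ 2.53  0.15 -0.03] w 0.4 q7 1.40 | spindle torque on nut(cw+) -0.05
t 34.35 pos [0.6156 0.1577 0.1496] yaw 93.1 F [-2.6  6.4  6.3] M [1.59 0.58 0.03] w 0.5 q7 1.41 | spindle torque on nut(cw+) -0.06
t 34.55 pos [0.6149 0.1525 0.1491] yaw 93.1 F [-3.   6.7  6.3] M [ 1.49  0.6  -0.05] w 0.7 q7 1.41 | spindle torque on nut(cw+) -0.04
```

```bash
python3 look.py 17; 
```

```text
(no output)
```

View pics/scene17.png

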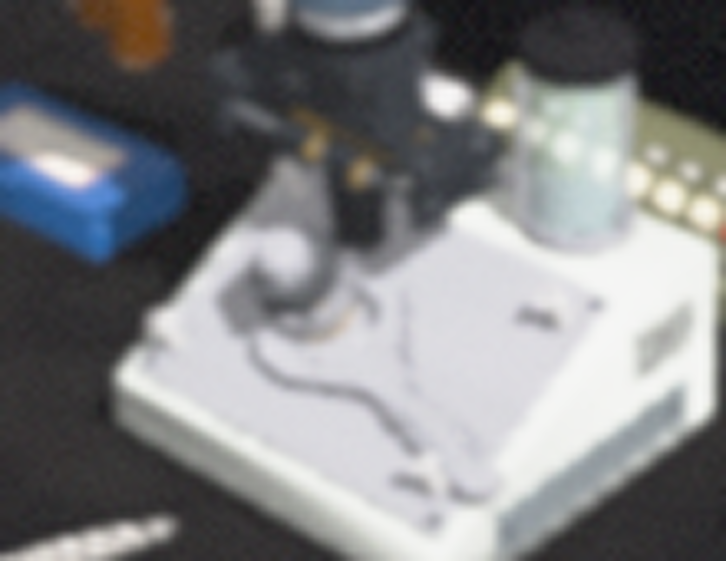

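View pics/top17.png

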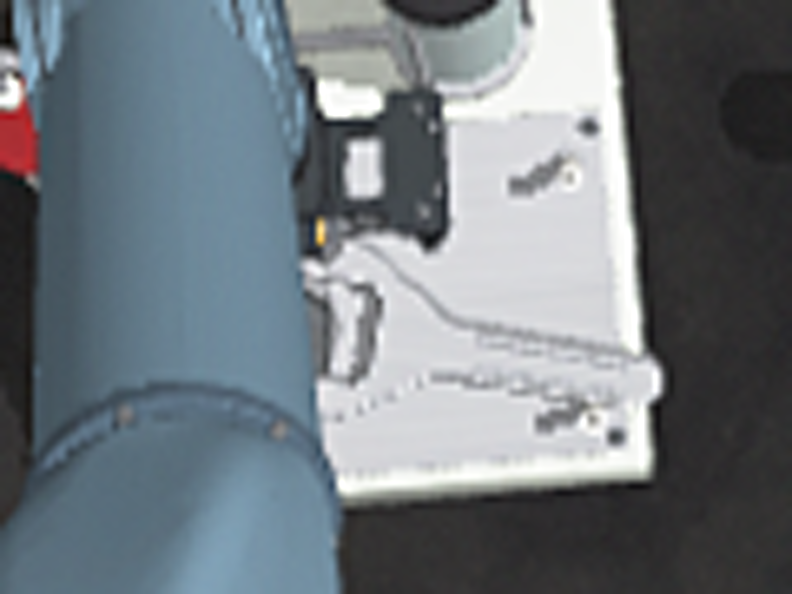

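```bash
python3 -m jog '0.05 -0.3 0.03 0; 0.05 -0.3 0.03 0; 0 0 0 0' >/dev/null; python3 mom.py; python3 -m jog '0.05 -0.3 0.03 0; 0.05 -0.3 0.03 0; 0 0 0 0' >/dev/null; python3 mom.py; python3 look.py 18 top
```

```text
t 34.95 pos [0.6131 0.1362 0.1475] yaw 93.1 F [-3.5  5.9  6.8] M [1.13 0.68 0.03] w 0.5 q7 1.44 | spindle torque on nut(cw+) 0.11
t 35.25 pos [0.6119 0.1207 0.1462] yaw 93.0 F [-1.9  3.2  7.4] M [0.85 0.5  0.02] w 0.8 q7 1.46 | spindle torque on nut(cw+) -0.05
```

View pics/top18.png

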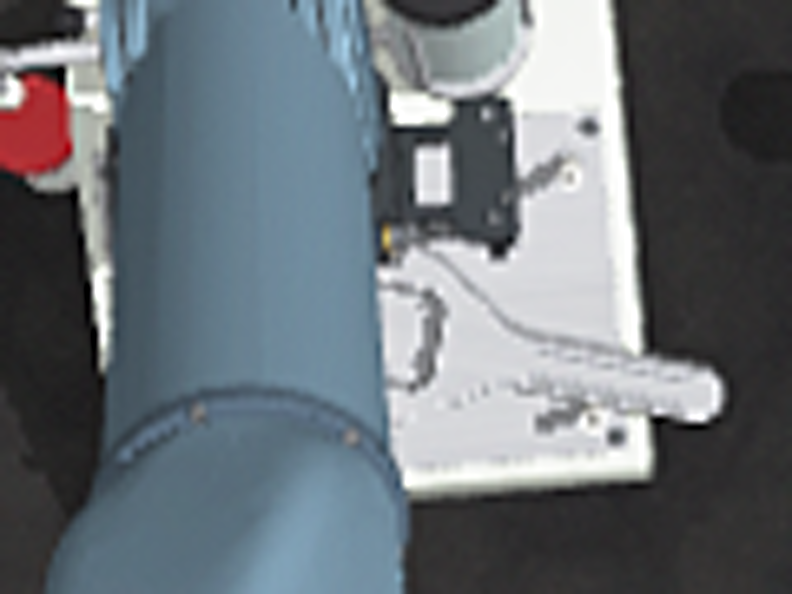

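```bash
python3 -m jog '0.05 -0.3 0.03 0; 0.05 -0.3 0.03 0; 0 0 0 0' >/dev/null; python3 mom.py; python3 -m jog '0.05 -0.3 0.03 0; 0 0 0 0' >/dev/null; python3 mom.py; python3 look.py 19 top
```

```text
t 35.60 pos [0.6105 0.1056 0.1449] yaw 93.0 F [-2.2  3.9  8.4] M [0.86 0.47 0.01] w 0.5 q7 1.48 | spindle torque on nut(cw+) 0.00
t 35.80 pos [0.6098 0.0985 0.1442] yaw 93.1 F [-2.7  4.4  8.4] M [1.09 0.48 0.04] w 0.7 q7 1.50 | spindle torque on nut(cw+) -0.01
```

View pics/top19.png

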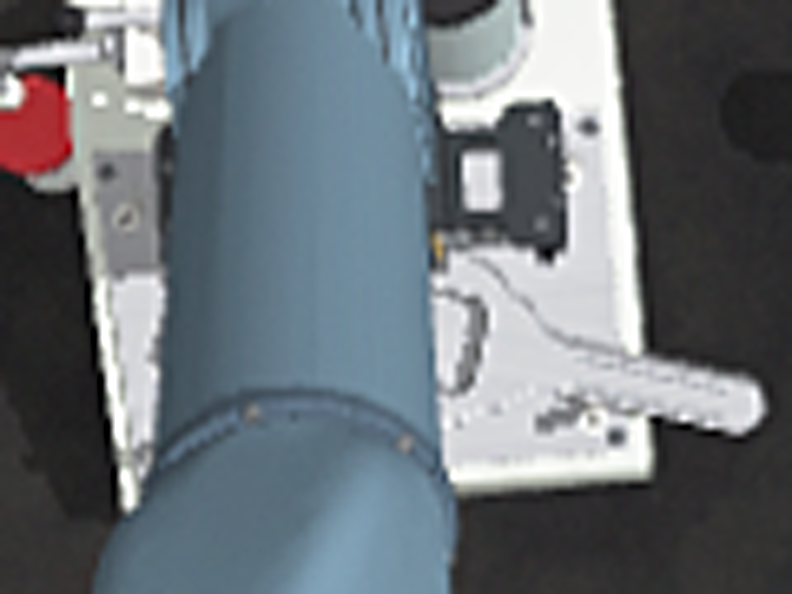

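```bash
python3 -m jog '0 0.15 -0.3 0; 0 0 -1 0; 0 0 -1 0; 0.5 -0.5 -1 0; 1 -1 -0.5 0' >/dev/null; python3 mom.py; python3 - <<'E'
from h import *;from geo import *;from span import pl;import pickle
p=pickle.load(open("p19.pkl","rb"))["top"]
f=lambda a,b:pl(p,(a/6.6+195,b/6.6+150))
for nm,a,b in (("end",767,405),("u1",600,348),("u2",740,373),("l1",610,405),("l2",720,432)): print(nm,f(a,b).round(1))
E
```

```text
t 36.35 pos [0.5752 0.0621 0.2403] yaw 93.2 F [0.2 0.6 0. ] M [ 0.04  0.02 -0.05] w 0.7 q7 1.52 | spindle torque on nut(cw+) -0.00
end [ -71.8 -235.5]
u1 [ -34.  -154.3]
u2 [ -53.8 -223.2]
l1 [ -64.2 -156.7]
l2 [ -83.7 -210.8]
```

```bash
python3 plan.py 0.540 -0.066 0.17 -11.5 13
```

```text
t 36.35 pos [0.5752 0.0621 0.2403] yawY 93.2 F [0.2 0.6 0. ] M [ 0.04  0.02 -0.05] w 0.7 q7 1.52 d [-0.0352 -0.1281 -0.0703] turn 1.827
0.13 -0.39 0.22 0.141; 0.07 -0.40 0.22 0.141; 0.02 -0.41 0.22 0.141; -0.04 -0.41 0.22 0.141; -0.10 -0.40 0.22 0.141
-0.15 -0.38 0.22 0.141; -0.20 -0.35 0.22 0.141; -0.25 -0.32 0.22 0.141; -0.29 -0.28 0.22 0.141; -0.33 -0.24 0.22 0.141
-0.36 -0.19 0.22 0.141; -0.38 -0.14 0.22 0.141; -0.40 -0.08 0.22 0.141
```

```bash
python3 -m jog '0.13 -0.39 0 0.141; 0.07 -0.4 0 0.141; 0.02 -0.41 0 0.141; -0.04 -0.41 0 0.141; -0.1 -0.4 0 0.141' 60 20 >/dev/null; python3 -m jog '-0.15 -0.38 0.1 0.141; -0.2 -0.35 0.2 0.141; -0.25 -0.32 0.3 0.141; -0.29 -0.28 0.4 0.141; -0.33 -0.24 0.4 0.141' >/dev/null; python3 -m jog '-0.36 -0.19 0.4 0.141; -0.38 -0.14 0.4 0.141; -0.4 -0.08 0.4 0.141; 0 0 0 0' >/dev/null; python3 plan.py 0.540 -0.065 0.12 -11.5; python3 look.py 20
```

```text
t 37.75 pos [ 0.5367 -0.0686  0.1724] yawY -12.2 F [-0.1  0.4 -0.2] M [-0.    0.05 -0.01] w 59.9 q7 0.2 d [ 0.0033  0.0036 -0.0524] turn -0.013
0.06 0.03 0.70 -0.004; 0.06 0.03 0.70 -0.004; 0.06 0.03 0.70 -0.004
```

View pics/scene20.png

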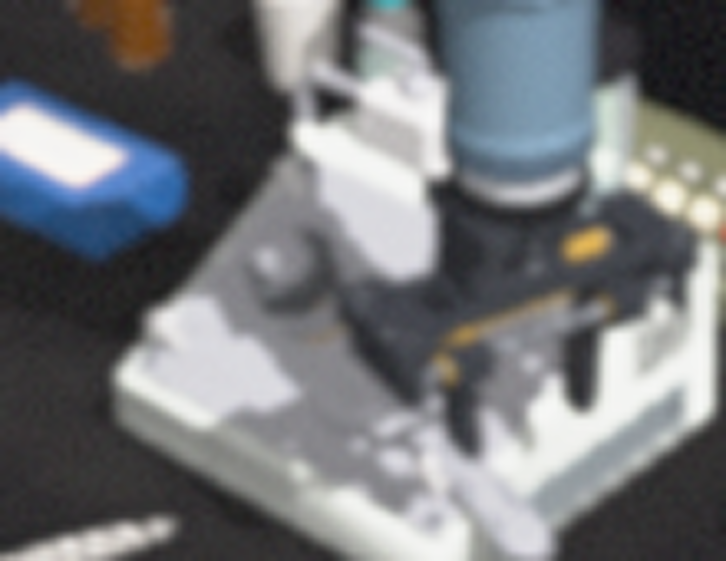

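View pics/top20.png

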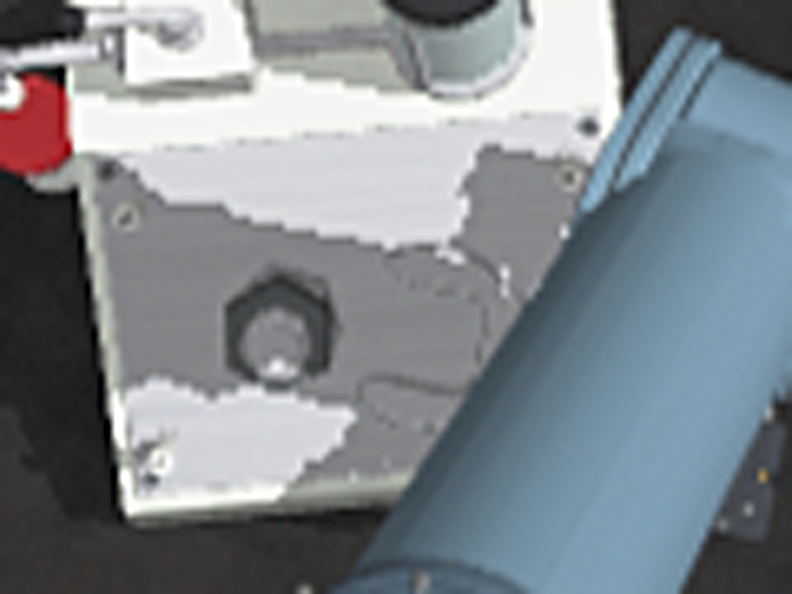

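```bash
python3 -m jog '0.06 0.06 0.8 0; 0.06 0.06 0.8 0; 0 0 0.8 0; 0 0 0.6 0; 0 0 0 0' >/dev/null; python3 plan.py 0.540 -0.065 0.092 -11.5; python3 -m jog '0 0 0.15 0; 0 0 0 0' 40 >/dev/null; python3 mom.py;  python3 -m jog '0 0 0 0; 0 0 0 0;0 0 0 0' 15 20 >/dev/null; python3 mom.py; python3 look.py 21 scene
```

```text
t 38.35 pos [ 0.5409 -0.0641  0.0974] yawY -11.9 F [-0.1  0.1  0.2] M [-0.04  0.1   0.  ] w 59.8 q7 0.27 d [-0.0009 -0.0009 -0.0054] turn -0.007
-0.04 -0.03 0.22 -0.007
t 38.55 pos [ 0.5423 -0.0648  0.0955] yaw -12.0 F [ 0.1 -0.   0.5] M [-0.04  0.08  0.02] w 46.4 q7 0.27 | spindle torque on nut(cw+) 0.03
t 38.85 pos [ 0.5416 -0.0647  0.0953] yaw -12.0 F [-1.8  1.   2.9] M [-0.05  0.41  0.08] w 28.1 q7 0.27 | spindle torque on nut(cw+) 0.19
```

View pics/scene21.png

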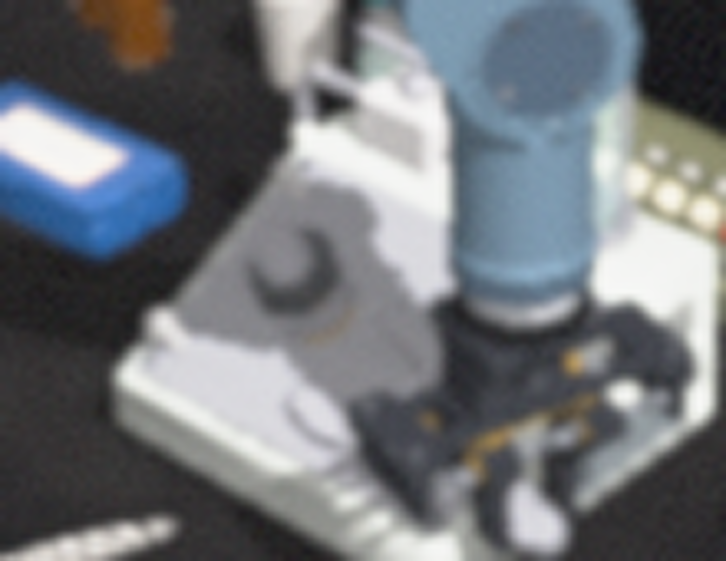

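```bash
python3 -m jog '0 0 0 0; 0 0 0 0' - 45 >/dev/null; python3 mom.py; python3 -m jog '0 0 -0.4 0; 0 0 -0.6 0; 0 0 -0.8 0; 0 0 -0.8 0; 0 0 -0.8 0' >/dev/null; python3 mom.py; python3 look.py 22
```

```text
t 39.10 pos [ 0.5415 -0.0647  0.095 ] yaw -12.0 F [-3.2 -0.7  3.5] M [0.03 0.63 0.13] w 27.1 q7 0.27 | spindle torque on nut(cw+) 0.03
t 39.60 pos [ 0.5421 -0.0649  0.1818] yaw -12.0 F [ 0.7 -0.4 -3.2] M [-0.31  0.07 -0.01] w 26.7 q7 0.19 | spindle torque on nut(cw+) 0.08
```

View pics/scene22.png

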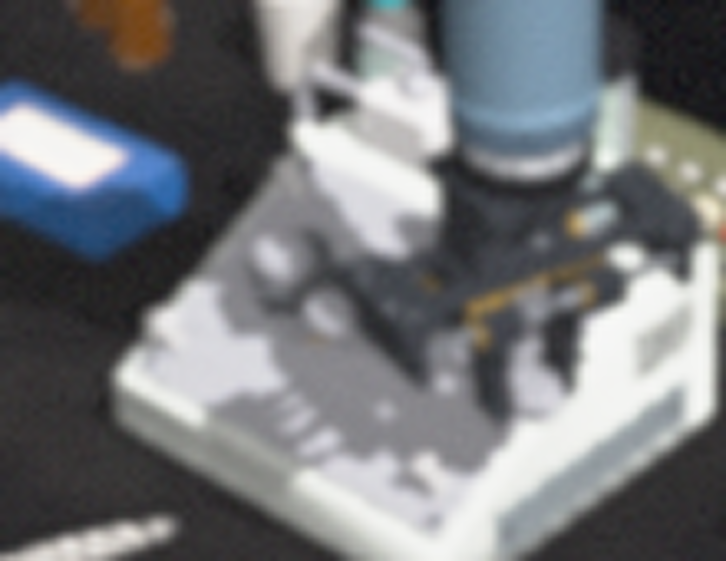

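View pics/top22.png

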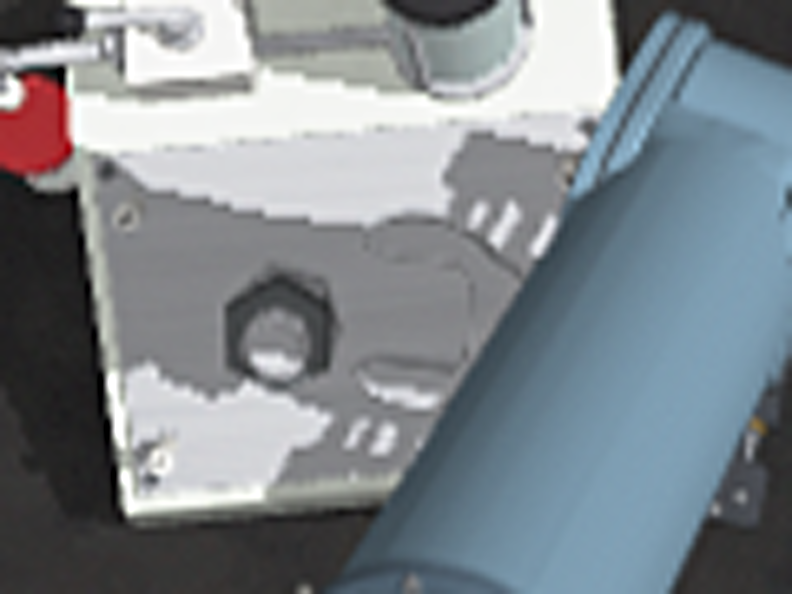

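```bash
python3 -m jog '-1 -0.2 -0.3 0; -1 -0.3 -0.3 0; -0.8 -0.5 -0.3 0.1; -0.3 -0.8 0 0.148; -0.1 -0.8 0 0.148' >/dev/null; python3 plan.py 0.41 -0.12 0.12 -104.8
```

```text
t 40.2 pos [ 0.4611 -0.124   0.2024] yawY -35.2 F [-0.2  0.2 -3. ] M [-0.24  0.21 -0.03] w 26.7 q7 -0.05 d [-0.0511  0.004  -0.0824] turn 1.214
-0.12 -0.20 0.37 0.135; -0.14 -0.18 0.37 0.135; -0.16 -0.16 0.37 0.135; -0.18 -0.13 0.37 0.135; -0.20 -0.11 0.37 0.135
-0.21 -0.08 0.37 0.135; -0.22 -0.05 0.37 0.135; -0.23 -0.02 0.37 0.135; -0.23 0.01 0.37 0.135
```

```bash
python3 -m jog '-0.12 -0.2 0 0.135; -0.14 -0.18 0 0.135; -0.16 -0.16 0 0.135; -0.18 -0.13 0.1 0.135; -0.2 -0.11 0.3 0.135' >/dev/null; python3 -m jog '-0.21 -0.08 0.5 0.135; -0.22 -0.05 0.7 0.135; -0.23 -0.02 0.8 0.135; -0.23 0.01 0.8 0.135; 0 0 0 0' >/dev/null; python3 plan.py 0.41 -0.12 0.06 -104.8; python3 look.py 23; python3 - <<'E'
from h import *;import pickle
p=pickle.load(open("p23.pkl","rb"))["scene"]
cv2.imwrite("pics/s23.png",cv2.resize(p["img"][190:290,220:340,::-1],None,fx=6,fy=6,interpolation=2))
E
```

```text
t 41.2 pos [ 0.4088 -0.1182  0.1206] yawY -104.4 F [-0.  -0.  -3.5] M [ 0.14  0.56 -0.01] w 26.7 q7 -0.86 d [ 0.0012 -0.0018 -0.0606] turn 0.006
0.02 0.02 0.81 0.002; 0.02 0.02 0.81 0.002; 0.02 0.02 0.81 0.002
```

View pics/s23.png

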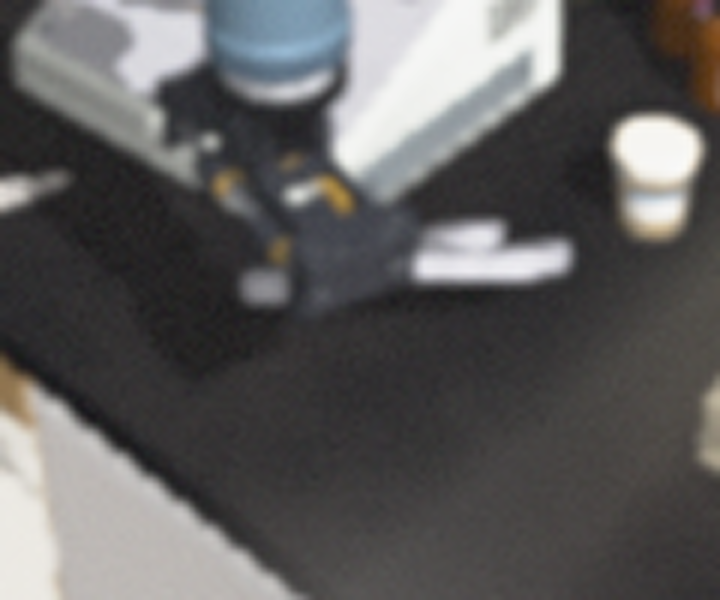

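View pics/top23.png

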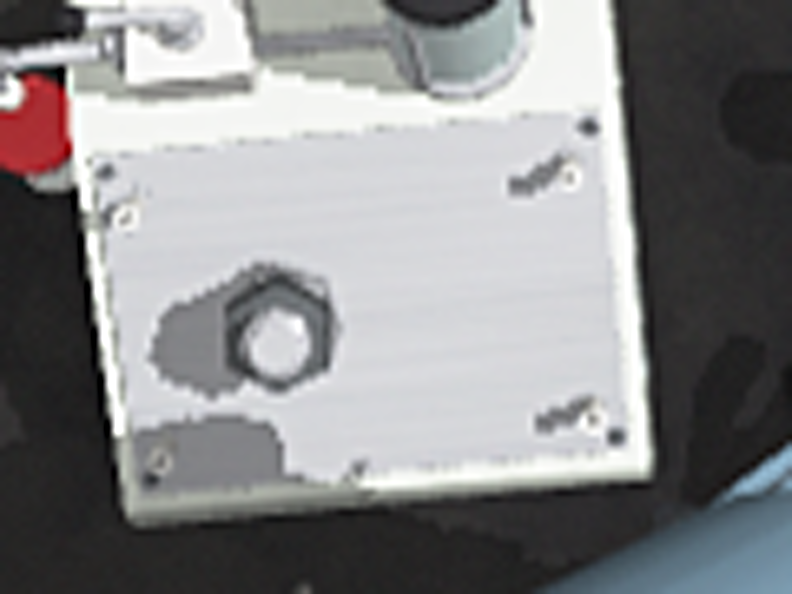

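```bash
python3 -m jog '0 0 0.6 0; 0 0 0.6 0; 0 0 0.5 0; 0 0 0 0' - 20 >/dev/null; python3 mom.py; python3 -m jog '0 0 0.3 0; 0 0 0.3 0; 0 0 0 0' - 8 >/dev/null; python3 mom.py;  python3 -m jog '0 0 0.3 0; 0 0 0.3 0' >/dev/null; python3 mom.py
```

```text
t 41.70 pos [ 0.4125 -0.1188  0.0803] yaw -104.2 F [ 0.3  0.3 -1.5] M [ 0.12 -0.1   0.03] w 27.3 q7 -0.77 | spindle torque on nut(cw+) 0.01
t 42.00 pos [ 0.4116 -0.1186  0.0647] yaw -104.3 F [ 0.2 -0.1 -1.1] M [0.03 0.01 0.  ] w 28.1 q7 -0.74 | spindle torque on nut(cw+) -0.03
t 42.20 pos [ 0.4113 -0.1186  0.0496] yaw -104.3 F [-0.8  0.4 -1.5] M [0.14 0.36 0.05] w 27.3 q7 -0.70 | spindle torque on nut(cw+) 0.01
```

```bash
python3 -m jog '0 0 0.3 0; 0 0 0.2 0; 0 0 0 0' >/dev/null; python3 mom.py; python3 -m jog '0 0 0.15 0; 0 0 0.1 0; 0 0 0 0' >/dev/null; python3 mom.py; python3 look.py 24 scene; python3 - <<'E'
from h import *;import pickle
p=pickle.load(open("p24.pkl","rb"))["scene"]
cv2.imwrite("pics/s24.png",cv2.resize(p["img"][190:290,220:340,::-1],None,fx=6,fy=6,interpolation=2))
E
```

```text
t 42.50 pos [ 0.411  -0.1188  0.0368] yaw -104.4 F [-0.5  0.3 -1.5] M [ 0.04  0.34 -0.05] w 26.9 q7 -0.67 | spindle torque on nut(cw+) -0.04
t 42.80 pos [ 0.4114 -0.1188  0.0311] yaw -104.3 F [-1.4  0.1 -2.2] M [ 0.02  0.27 -0.12] w 25.6 q7 -0.66 | spindle torque on nut(cw+) -0.10
```

View pics/s24.png

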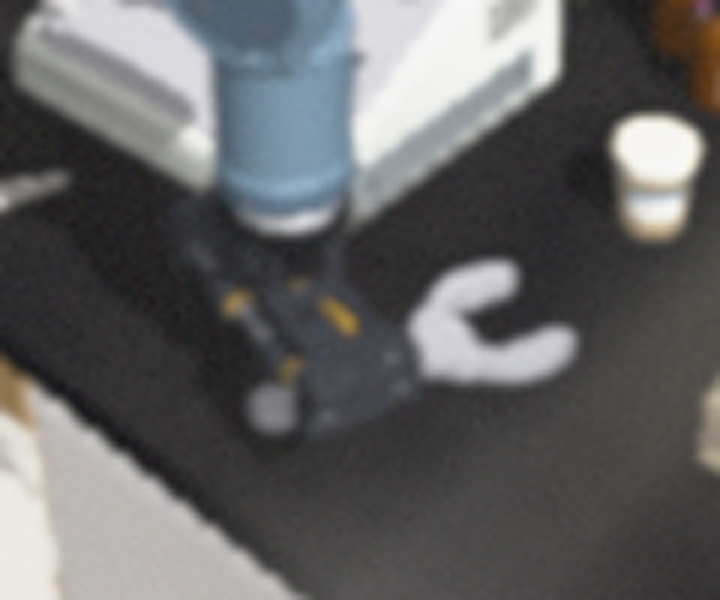

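Flat now (width 25.6). Release and retreat up.

```bash
python3 -m jog '0 0 0.05 0; 0 0 0 0; 0 0 0 0; 0 0 0 0' 50 >/dev/null; python3 mom.py; python3 -m jog '0 0 -0.5 0; 0 0 -1 0; 0 0 -1 0; 0 0 -1 0; 0 0 -1 0' >/dev/null; python3 -m jog '0 0.8 -1 0; 0 1 -0.5 0; 0 1 0 0; 0 1 0 0; 0 1 0 0' >/dev/null; python3 mom.py; python3 - <<'E'
from h import *
from bench import viewer
for n,(x,y,w,h) in dict(top=(130,130,320,150),scene=(150,130,250,190)).items():
    p=viewer.snapshot(n);a=cv2.resize(p["img"][y:y+h,x:x+w,::-1],None,fx=2.5 if n=="top" else 3,fy=2.5 if n=="top" else 3,interpolation=cv2.INTER_CUBIC);cv2.imwrite(f"pics/{n}25.png",a)
E
```

```text
t 43.25 pos [ 0.4115 -0.1187  0.0301] yaw -104.3 F [0.  0.2 0.3] M [0.05 0.07 0.03] w 50.1 q7 -0.66 | spindle torque on nut(cw+) 0.02
t 44.25 pos [ 0.3813 -0.2357  0.1802] yaw -104.3 F [0.2 1.  0.1] M [0.03 0.15 0.02] w 49.9 q7 -0.72 | spindle torque on nut(cw+) 0.10
```

View pics/top25.png

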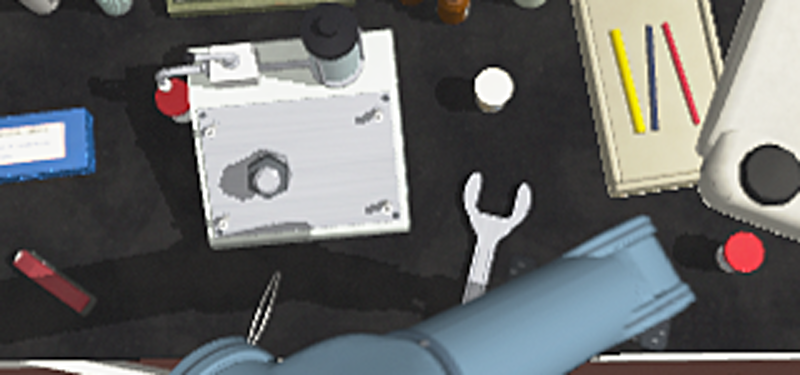

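View pics/scene25.png

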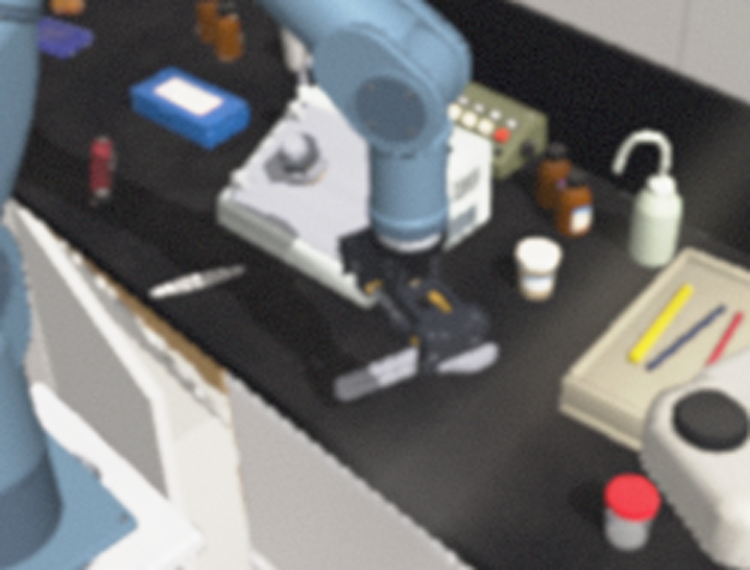

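```bash
python3 - <<'E'
import cv2,pickle,numpy as np
o=[]
for f in("p9","p13","p18","p20","p23"):
    p=pickle.load(open(f"{f}.pkl","rb"))["top"];print(p["img"].shape);o.append(cv2.resize(p["img"][184:216,222:252,::-1],None,fx=13,fy=13,interpolation=cv2.INTER_CUBIC))
o=[cv2.resize(a,(260,280)) for a in (o[0],o[1],o[4])]
cv2.imwrite("pics/cmp3.png",np.hstack(o))
E
python3 hexv.py p23.pkl 0 -5 -10 -15
```

```text
(420, 560, 3)
(420, 560, 3)
(420, 560, 3)
(420, 560, 3)
(420, 560, 3)
```

View pics/cmp3.png

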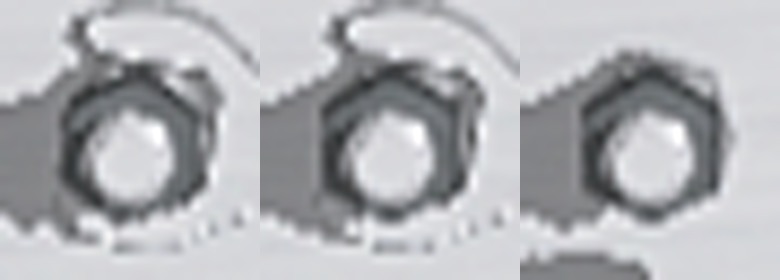

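View pics/hexv.png

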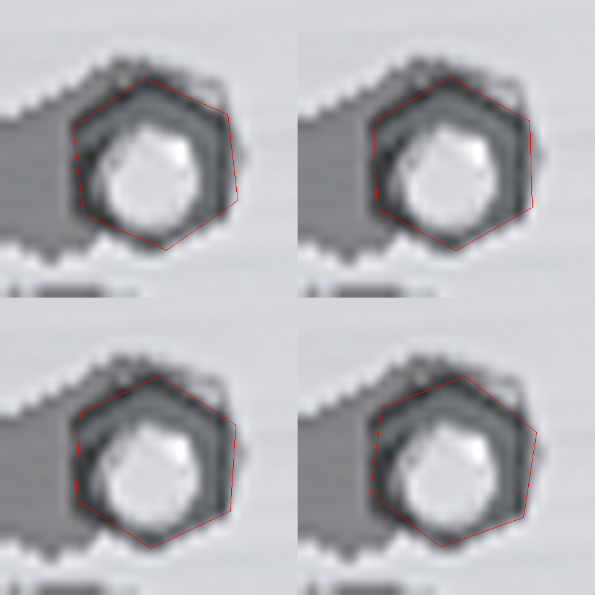

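```bash
python3 - <<'E'
from h import *;from geo import *;import pickle
o=[]
p=pickle.load(open("p23.pkl","rb"))["top"];q=pickle.load(open("p0.pkl","rb"))["top"]
x0,y0,k=222,184,16
for pp in (q,p):
  for al in (8,15,22):
    a=cv2.resize(pp["img"][y0:y0+30,x0:x0+30,::-1],None,fx=k,fy=k,interpolation=cv2.INTER_CUBIC)
    for hh,c in ((.026,(0,0,255)),(.004,(0,200,0))):
        X=np.array([S+hh*n+.02887*hdir(al+60*i) for i in range(6)])
        cv2.polylines(a,[((proj(p,X)-[x0,y0]+.5)*k).astype(int).reshape(-1,1,2)],True,c,1)
    o.append(cv2.resize(a,(265,265)))
cv2.imwrite("pics/stop.png",np.vstack([np.hstack(o[:3]),np.hstack(o[3:])]))
E
```

```text
(no output)
```

View pics/stop.png

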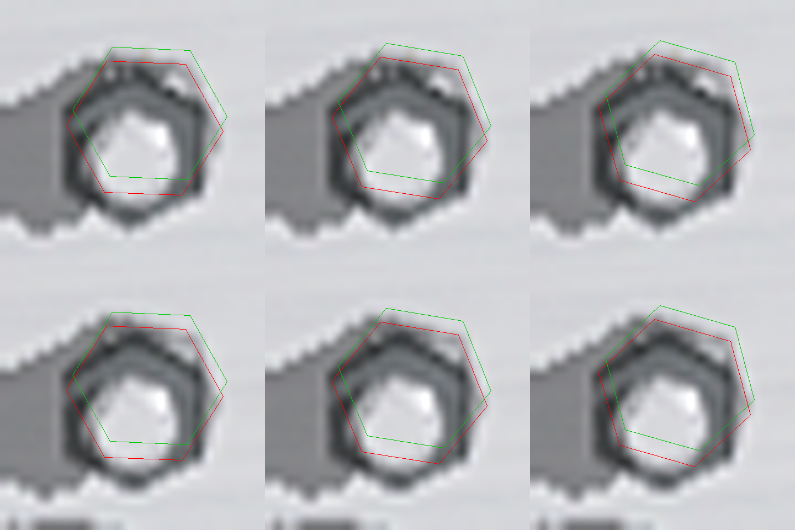

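```bash
python3 -c "
from bench import ticket; print(ticket.finish_job())"
```

```text
the job is handed in; nothing more can be done
None
```

The upper nut is tight on the spring washer, the spanner lies flat on the worktop, and I handed the job in at about 44 s of the 64 s allowed.

**What I did**
- I laid the spanner on the sloping plate and slid its jaw over the lower nut until it bottomed at about 16 N. The handle sat just up-slope of the lower right post, and I let go of it.
- I screwed the upper nut clockwise in two grips.
- I pushed the spanner off the nut by its upper prong, gripped the end of the handle past the edge of the dispenser, and laid it flat at the right front of the worktop.

**Last checks**
- **Tightness:** in a third grip, after the tightening, the nut resisted at once. I estimate 0.5 to 0.7 N m about the spindle, against about 0.1 N m while it ran free.
- **Upper nut angle:** the pictures suggest it turned about 1.1 rad in all, read only to several degrees. If the starting gap was the largest allowed, that angle alone would leave little wind-up of the washer. I relied on the torque instead.
- **Lower nut:** the pictures show about 0.1 rad of turn or less. It is mostly hidden, so this is also a coarse reading.
- **Everything else:** the last picture shows the cups, forceps and stapler where they were, with the gripper clear of everything.

**What went less well**
- A fingertip pressed the plate with about 70 N for a moment while I was laying the spanner down. That is under the 120 N wrist limit, and as far as I could tell it was the fingertip and not the gripper's body.
- The early turns of the upper nut slipped partly in the pads, because the grip was not square on the flats.

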